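Stack a parcel and hold the last carton ready above it

ROBOT

A 6-joint arm with a two-finger parallel gripper is mounted at the origin on a cart in front of the work surface, level with it; the furniture and walls round the work are solid. World frame = base frame: x ahead of the robot, y to its left, z up, the work surface at z = 0. Lengths are in m, angles in rad, forces in N, time in s.
With the tool pointing down it reaches from about 0.425 to 0.95 m from the base axis. Payload 3.5 kg.
Tool frame: the origin (TCP) lies on the mounting face of the last link; the fingertips stand 173 mm ahead of it and the grasp point (between the pads) lies 155 mm ahead of it; z points along the fingers, x is the direction in which the jaws open and shut, and the axes are right-handed (so a half turn about z gives the same grasp; the last joint's range is limited). The gripper opens to 85 mm and grips with 20 to 120 N. Pads are 22 mm wide; open, the fingers measure 114 mm over their backs; the gripper's body (76 mm by 85 mm) begins 54 mm behind the grasp point. The pads swing forward as they close: fully open they stand 13 mm farther back than shut.
Start: joints at [-1.424, 0.286, 1.577, -0, 1.279, -0.15], TCP at [0.197, -0.645, 0.405] pointing down, gripper open.
Joint ranges: [-2.77, 2.77], [-0.9, 2.22], [0.21, 2.48], [-1.53, 4.67], [0.24, 2.81], [-2.84, 2.84]. Speed limits (rad/s): [2.79, 2.79, 3.14, 3.14, 3.14, 3.14].

INTERFACE

Orientations are given as a unit quaternion [x, y, z, w].
In Python, from plant import get_state, read_camera, sign_off gives the robot as it stands.
- The arm moves only by the shell command python3 -m jog 'ROWS' [FORCE]. ROWS is JSON, a list of rows, each an object of numbers: "grip": the closure, from 0 (fully open) to 1 (shut); "x", "y", "z": the shift along the tool's x, y, z in mm; "rx", "ry", "rz": the turn, a rotation vector about the tool's x, y, z in degrees. A call has 1 to 8 rows; each row shifts and turns the commanded pose from where the row before left it, along the tool's axes as they then stand; what a row does not reach is not made up. A row lasts 1/12 s, in which the tool goes at most 41.7 mm and 7.16 degrees, less where a joint would pass 70% of its speed; a pose out of reach is approached as far as the arm can. A call with a gripper value outside its range is refused whole. The fingers move at their own pace and stop on an object; FORCE is the grip in N (left out, the last holds). Time passes only in rows, so rows that do not move let the fingers close. It gives the time, the measured TCP pose, the force and the opening at its end, in the units of the state.
- get_state(): the state, without advancing time (a new reading comes with each control period).
- read_camera(name): name is "scene" or "top" or "wrist"; returns a dict with "frame" (480x640x3 uint8, red, green, blue), "intrinsics" (3x3 intrinsics, pixels), "R" (3x3) and "t" (3): a world point X has camera coordinates R X + t. Camera axes: x right, y down, z forward; pixel columns grow to the right and rows downward; lengths in m; the calibration is good to about 2 mm. A picture is of the moment at which its call begins. There is no depth.
- sign_off(): hands the job in, once; it reports no verdict.
The state is a dict: "time": time; "qpos": joint angles; "dq": joint speeds; "joint_efforts": joint torques, N m; "eef_pos": TCP position; "tcp_rot": TCP orientation; "contact_force": force on the tool from outside, world axes, zero at the start; "wrist_torque": the same for the moment, N m; "opening": opening from 0.0 (shut) to 1.0 (fully open).
Only numpy, scipy, OpenCV 4.12 (cv2) and the standard library are available. Lean on these libraries where they do the work, as an engineer would, in place of code of your own. Each camera call takes 0.05 s, during which the arm holds its last target.

TASK

Make up the parcel on the notepad: set the other large carton squarely on top of the large carton that stands there, edges flush, and let go of it. Then bring the small carton across the row of jars and finish still holding it level, centred and square about one centimetre above the stack without touching it, so that a colleague can slip the packing list in between. Do not drop the cartons, and leave the bottom carton and the jars where they stand.

Things in the scene. Friction and masses are not known exactly. Their poses are not given: they have to be found in the camera images.
- pad: notepad lying flat, 106 x 151 x 14 mm, fixed to the counter; origin at the centre of its underside, y along its long side; its top is 14 mm up
- carton_base: bottom carton: closed pale cardboard box, 64 (x) x 87 (y) x 42 (z) mm, about 0.3 kg, standing loose on the notepad beyond the row of jars; origin at the centre of its underside, z up
- carton_large: the other large carton: same closed box, 64 (x) x 87 (y) x 42 (z) mm, about 0.2 kg, standing on the counter to the left of the jars; origin at the centre of its underside, z up. Its lid is fixed and flat; it can be gripped across the 64 mm side. Either way round is fine on the stack (long side along long side)
- carton_small: small carton: closed cream box, 57 (x) x 62 (y) x 36 (z) mm, about 0.15 kg, standing on the counter to the left of the jars, in front of or behind the large one; origin at the centre of its underside (the box is centred on it within 1 mm), z up. Lid fixed and flat. At the end its sides shall be parallel to those of the stack; any quarter turn will do
- jar_a: tall glass jar with a lid, 70 mm diameter, 117 mm high, loose, in the row of three jars between the cartons and the notepad, order varies; origin at the centre of its underside
- jar_b: middle glass jar with a lid, 68 mm diameter, 90 mm high, loose, in the same row; origin at the centre of its underside
- jar_c: low glass jar with a lid, 60 mm diameter, 64 mm high, loose, in the same row; origin at the centre of its underside
There are look-alikes about, which are no part of the job. What is shaped like the carton_large but purple or yellow is not meant.

How it is judged:
On the way:
1. the other large carton stands squarely on the bottom carton and is let go (z of carton_large in the frame of carton_base between 0.039 and 0.045 m and horizontal distance between carton_large and carton_base below 0.009 m and angle between the x axis of carton_large and the x axis of carton_base, either way round below 0.12 rad and angle between carton_large's own z axis and vertical below 0.06 rad and contact force between the fingers and carton_large below 0.1 N and linear speed of carton_large below 0.03 m/s), for 0.2 s.
At the end, for the whole second after the job is handed in: Large carton released on the bottom one, within 9 mm and 0.12 rad. Small carton held still by the fingers, 4 to 20 mm above it, not touching, within 10 mm of centre, square within 0.12 rad (any quarter turn), level within 0.08 rad. Bottom carton and jars moved under 20 mm, jars upright (all of step 1 and z of carton_small in the frame of carton_large between 0.046 and 0.062 m and horizontal distance between carton_small and carton_large below 0.01 m and (angle between the x axis of carton_small and the x axis of carton_large, either way round below 0.12 rad or angle between the x axis of carton_small and the y axis of carton_large, either way round below 0.12 rad) and angle between carton_small's own z axis and vertical below 0.08 rad and contact force between carton_small and carton_large below 0.05 N and contact force between the fingers and carton_small above 1 N and linear speed of carton_small below 0.02 m/s and distance of each of carton_base, jar_a, jar_b, jar_c from where it was at the start of the episode below 0.02 m and angle between each of jar_a, jar_b, jar_c's own z axis and vertical below 0.15 rad); the arm keeps its last pose, push and grip.
It fails at once if the large carton is dropped (falls free of the fingers) (linear speed of carton_large above 0.6 m/s and contact force between the fingers and carton_large below 0.05 N).
It fails at once if the small carton is dropped (falls free of the fingers) (linear speed of carton_small above 0.6 m/s and contact force between the fingers and carton_small below 0.05 N).
It fails at once if a jar is shoved more than 25 mm or tipped (distance of any of jar_a, jar_b, jar_c from where it was at the start of the episode above 0.025 m or angle between any of jar_a, jar_b, jar_c's own z axis and vertical above 0.35 rad).
It fails at once if the bottom carton is shoved more than 25 mm (distance of carton_base from where it was at the start of the episode above 0.025 m).
It also fails if it takes over 64 s, if anything falls off the work surface, if the arm or the gripper's body presses on something with over 40 N, if the wrist force passes 120 N, or if a joint passes its speed limit or range.

## Working session

There is one attempt and no reset: what is moved stays moved. The work goes in short steps, Python scripts to look and compute and a shell command to move; the robot and the scene stay as the last step left them, time stands still between calls to the robot, and variables do not carry over. Pictures are saved under pics/ and viewed, and the job is handed in when it is done.

```bash
mkdir -p pics; ls; python3 - <<'E'
from plant import get_state, read_camera
import cv2,numpy as np
print(get_state())
for n in ["scene","top","wrist"]:
    d=read_camera(n); cv2.imwrite(f"pics/{n}0.png",d["frame"][:,:,::-1]); print(n,d["intrinsics"].tolist(),np.round(d["R"],4).tolist(),np.round(d["t"],4).tolist())
E
```

```text
pics
{'time': 0.0, 'qpos': array([-1.42402140e+00,  2.87185637e-01,  1.57817194e+00, -1.48059853e-05,
        1.27857817e+00, -1.50005811e-01]), 'dq': array([ 0.00053914,  0.00101007,  0.00033471, -0.00060416,  0.00055679,
       -0.00078198]), 'joint_efforts': array([-2.27990249e-04, -4.05978191e+01, -2.92627519e+01, -1.63206187e-04,
        5.85712987e-03,  1.40582564e-06]), 'eef_pos': array([ 0.19738599, -0.64523565,  0.40333611]), 'tcp_rot': array([ 0.80387982, -0.59479061, -0.00083209, -0.00082474]), 'contact_force': array([ 0.29044084, -0.49956092,  0.32891607]), 'wrist_torque': array([0.01673041, 0.01390611, 0.02670005]), 'opening': 0.9988394710592592}
scene [[602.5212953088751, 0.0, 318.58671706265574], [0.0, 602.5212953088751, 245.10697940068783], [0.0, 0.0, 1.0]] [[-0.9948, -0.1002, 0.0197], [-0.0608, 0.426, -0.9027], [0.082, -0.8992, -0.4298]] [0.5205, 0.0459, 1.3811]
top [[532.1769641345846, 0.0, 326.7904798172431], [0.0, 532.1769641345846, 249.3217218687933], [0.0, 0.0, 1.0]] [[-0.0219, -0.9997, -0.0079], [-0.9864, 0.0229, -0.1625], [0.1627, 0.0042, -0.9867]] [0.0871, 0.5065, 1.0119]
wrist [[338.3779592306522, 0.0, 310.8703834965353], [0.0, 338.3779592306522, 240.02754385609526], [0.0, 0.0, 1.0]] [[0.2928, -0.9562, -0.0028], [-0.9064, -0.2785, 0.3175], [-0.3044, -0.0904, -0.9482]] [-0.6731, -0.0412, 0.3818]
```

View pics/scene0.png

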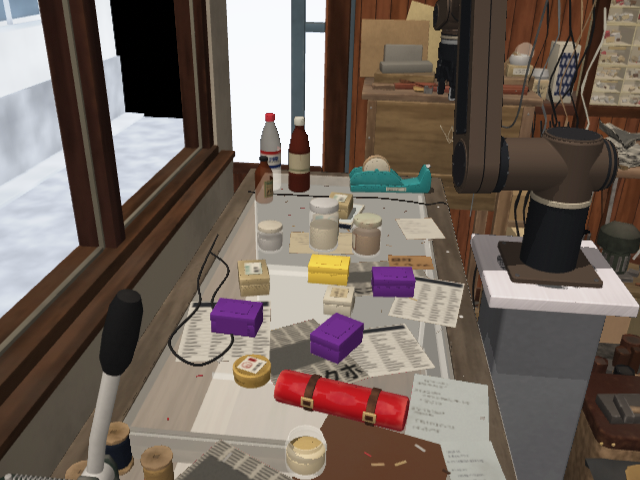

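View pics/top0.png

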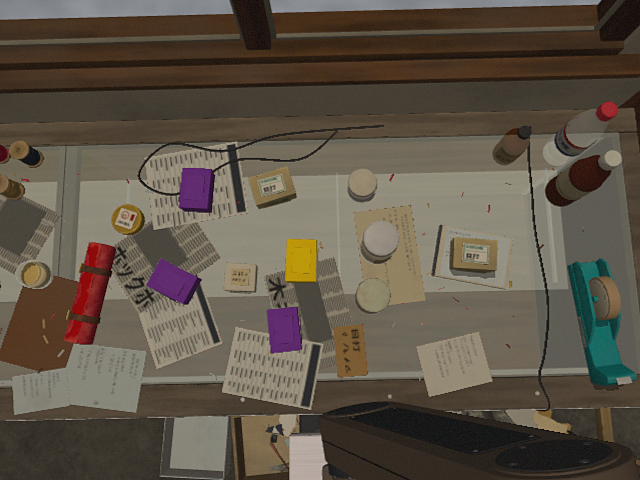

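View pics/wrist0.png

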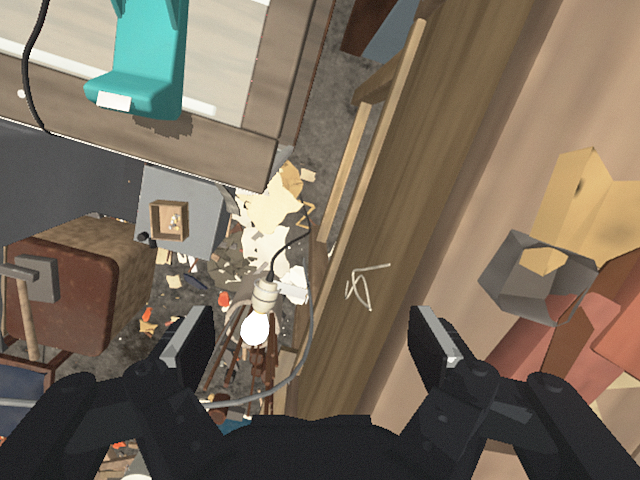

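The top view shows the pale large carton at about (273,187), the small carton at (240,278), the base carton at (474,253), and the jars at (362,184), (380,240) and (373,295). I'll enlarge these for corners.

```bash
python3 - <<'E'
import cv2,numpy as np
im=cv2.imread("pics/top0.png")
def c(x,y,w,h,s): return cv2.resize(im[y:y+h,x:x+w],None,fx=s,fy=s,interpolation=cv2.INTER_CUBIC)
a=c(240,155,64,60,6);b=c(210,250,64,60,6);d=c(428,220,96,75,6)
cv2.imwrite("pics/c1.png",np.hstack([a,b]));cv2.imwrite("pics/c2.png",d)
cv2.imwrite("pics/c3.png",c(335,160,75,160,3.7))
E
```

```text
(no output)
```

View pics/c1.png

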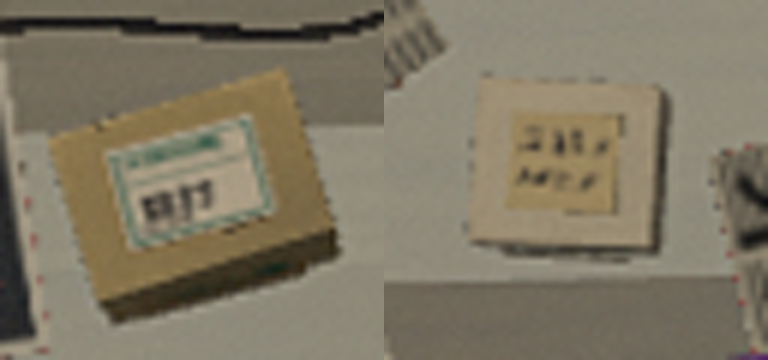

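View pics/c2.png

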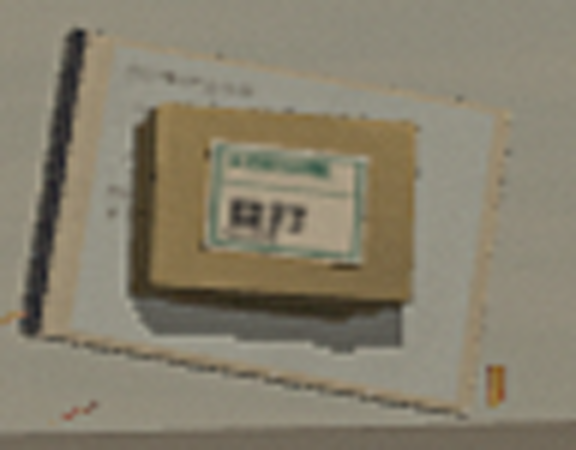

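View pics/c3.png

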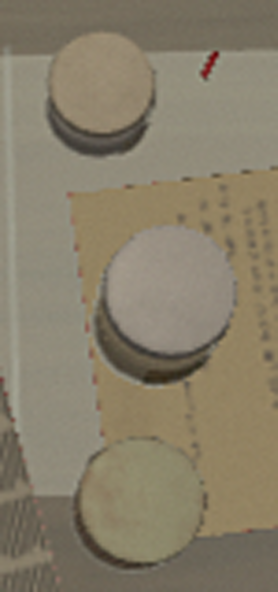

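```bash
cat > h.py <<'E'
import numpy as np,cv2
from scipy.spatial.transform import Rotation as Rn
K=np.array([[532.177,0,326.790],[0,532.177,249.322],[0,0,1]])
def cam(n):
    from plant import read_camera
    return read_camera(n)
def ray(uv,z,K,R,t):
    R=np.array(R);t=np.array(t);K=np.array(K)
    c=-R.T@t; d=R.T@np.linalg.inv(K)@np.array([uv[0],uv[1],1.]); s=(z-c[2])/d[2]
    return (c+s*d)[:2]
def crop(uv,off,s): return (np.array(uv)+.5)/s-.5+np.array(off)
def rect(c4,z,off,s,K,R,t):
    P=np.array([ray(crop(c,off,s),z,K,R,t) for c in c4])
    c=P.mean(0); e1=(P[1]+P[2]-P[0]-P[3])/2; e2=(P[0]+P[1]-P[2]-P[3])/2
    return np.round(c,4),[(round(float(np.hypot(*e)),4),round(float(np.degrees(np.arctan2(e[1],e[0]))),1)) for e in (e1,e2)]
E
python3 - <<'E'
from h import *
d=cam("top");a=(d["intrinsics"],d["R"],d["t"])
print("cam",-d["R"].T@d["t"])
print("large",rect([(52,137),(285,70),(335,228),(100,302)],.042,(240,155),6,*a))
print("small",rect([(93,76),(281,87),(275,248),(85,242)],.036,(210,250),6,*a))
print("base",rect([(157,105),(413,122),(408,300),(152,287)],.056,(428,220),6,*a))
for n,uv,h in [("low",(101,83),.064),("tall",(168,289),.117),("mid",(141,500),.09)]:
    print(n,ray(crop(uv,(335,160),3.7),h,*a))
E
```

```text
cam [0.33697213 0.07123903 1.08143836]
large (array([0.6422, 0.184 ]), [(0.0822, -74.0), (0.0589, 16.0)])
small (array([0.4584, 0.2481]), [(0.0625, -93.9), (0.0541, -2.2)])
base (array([ 0.4913, -0.2119]), [(0.0828, -94.7), (0.0592, -5.4)])
low [0.6378823  0.00313306]
tall [ 0.51531422 -0.02318443]
mid [ 0.4127638  -0.00814874]
```

```bash
python3 -m jog '[{"x":-38},{"x":-38},{"x":-38},{"x":-38},{"x":-1.6,"y":-40.8,"rz":-4.5},{"x":-1.6,"y":-40.8,"rz":-4.5},{"x":-1.6,"y":-40.8,"rz":-4.5},{"x":-1.6,"y":-40.8,"rz":-4.5}]'; python3 -m jog '[{"x":-1.6,"y":-40.8,"rz":-4.5},{"x":-1.6,"y":-40.8,"rz":-4.5},{"x":-1.6,"y":-40.8,"rz":-4.5},{"x":-1.6,"y":-40.8,"rz":-4.5},{"x":-1.6,"y":-40.8,"rz":-4.5},{"x":-1.6,"y":-40.8,"rz":-4.5},{"x":-1.6,"y":-40.8,"rz":-4.5},{"x":-1.6,"y":-40.8,"rz":-4.5}]'
```

```text
$[0]: bad value
$[0]: bad value
```

```bash
python3 -m jog '[{"grip":0,"x":-38,"y":0,"z":0,"rx":0,"ry":0,"rz":0}]'; python3 -m jog '[{"grip":0,"x":-38}]'
```

```text
time: 0.28
eef_pos: [0.1865, -0.6122, 0.4015]
tcp_rot: [0.804, -0.595, -0.0, -0.0]
contact_force: [-1.0, 0.5, -0.5]
opening: 0.999$[0]: bad value
```

```bash
python3 -m jog '[{"grip":0,"x":-38,"y":0,"z":0,"rx":0,"ry":0,"rz":0},{"grip":0,"x":-38,"y":0,"z":0,"rx":0,"ry":0,"rz":0},{"grip":0,"x":-38,"y":0,"z":0,"rx":0,"ry":0,"rz":0},{"grip":0,"x":-1.6,"y":-40.8,"z":0,"rx":0,"ry":0,"rz":-4.5},{"grip":0,"x":-1.6,"y":-40.8,"z":0,"rx":0,"ry":0,"rz":-4.5},{"grip":0,"x":-1.6,"y":-40.8,"z":0,"rx":0,"ry":0,"rz":-4.5},{"grip":0,"x":-1.6,"y":-40.8,"z":0,"rx":0,"ry":0,"rz":-4.5},{"grip":0,"x":-1.6,"y":-40.8,"z":0,"rx":0,"ry":0,"rz":-4.5}]'; python3 -m jog '[{"grip":0,"x":-1.6,"y":-40.8,"z":0,"rx":0,"ry":0,"rz":-4.5},{"grip":0,"x":-1.6,"y":-40.8,"z":0,"rx":0,"ry":0,"rz":-4.5},{"grip":0,"x":-1.6,"y":-40.8,"z":0,"rx":0,"ry":0,"rz":-4.5},{"grip":0,"x":-1.6,"y":-40.8,"z":0,"rx":0,"ry":0,"rz":-4.5},{"grip":0,"x":-1.6,"y":-40.8,"z":0,"rx":0,"ry":0,"rz":-4.5},{"grip":0,"x":-1.6,"y":-40.8,"z":0,"rx":0,"ry":0,"rz":-4.5},{"grip":0,"x":-1.6,"y":-40.8,"z":0,"rx":0,"ry":0,"rz":-4.5},{"grip":0,"x":-1.6,"y":-40.8,"z":0,"rx":0,"ry":0,"rz":-4.5}]'
```

```text
time: 0.95
eef_pos: [0.333, -0.403, 0.4049]
tcp_rot: [0.905, -0.425, 0.0, 0.0]
contact_force: [0.6, 0.5, -0.9]
opening: 1.0
time: 1.62
eef_pos: [0.505, -0.1311, 0.4047]
tcp_rot: [0.992, -0.124, 0.0, 0.0]
contact_force: [0.3, 0.3, 0.6]
opening: 1.0
```

```bash
python3 -m jog '[{"grip":0,"x":-1.5,"y":-39.5,"z":0,"rx":0,"ry":0,"rz":-4.32},{"grip":0,"x":-1.5,"y":-39.5,"z":0,"rx":0,"ry":0,"rz":-4.32},{"grip":0,"x":-1.5,"y":-39.5,"z":0,"rx":0,"ry":0,"rz":-4.32},{"grip":0,"x":-1.5,"y":-39.5,"z":0,"rx":0,"ry":0,"rz":-4.32},{"grip":0,"x":-1.5,"y":-39.5,"z":0,"rx":0,"ry":0,"rz":-4.32},{"grip":0,"x":-1.5,"y":-39.5,"z":0,"rx":0,"ry":0,"rz":-4.32},{"grip":0,"x":-1.5,"y":-39.5,"z":0,"rx":0,"ry":0,"rz":-4.32},{"grip":0,"x":36,"y":0,"z":0,"rx":0,"ry":0,"rz":0}]'; python3 -m jog '[{"grip":0,"x":36,"y":0,"z":0,"rx":0,"ry":0,"rz":0},{"grip":0,"x":36,"y":0,"z":30,"rx":0,"ry":0,"rz":0},{"grip":0,"x":36,"y":0,"z":40,"rx":0,"ry":0,"rz":0},{"grip":0,"x":0,"y":0,"z":40,"rx":0,"ry":0,"rz":0},{"grip":0,"x":0,"y":0,"z":0,"rx":0,"ry":0,"rz":0}]'
python3 - <<'E'
from h import *
from plant import get_state
s=get_state();print(s["eef_pos"],s["tcp_rot"],s["qpos"])
for n in("wrist","top","scene"):
    d=cam(n);cv2.imwrite(f"pics/{n}1.png",d["frame"][:,:,::-1])
E
```

```text
time: 2.28
eef_pos: [0.5302, 0.1553, 0.4021]
tcp_rot: [0.99, 0.141, -0.004, -0.001]
contact_force: [0.9, 0.2, -0.4]
opening: 1.003
time: 2.7
eef_pos: [0.6264, 0.1762, 0.2968]
tcp_rot: [0.991, 0.137, -0.008, -0.0]
contact_force: [-2.6, -0.0, -2.6]
opening: 1.001
[0.62635888 0.17619646 0.2967792 ] [ 9.90524678e-01  1.37072806e-01 -8.47877074e-03 -1.33879997e-04] [ 1.18523314e-01  3.39126915e-01  1.71721747e+00 -6.08000983e-05
  1.10220804e+00 -1.56470155e-01]
```

View pics/wrist1.png

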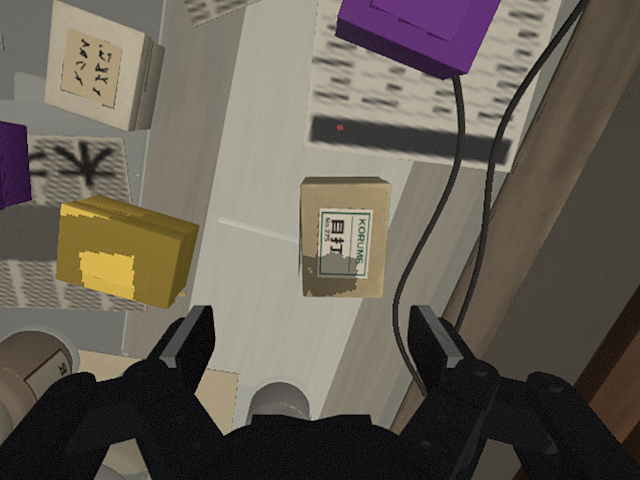

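```bash
python3 - <<'E'
import cv2,numpy as np
im=cv2.imread("pics/wrist1.png")
cv2.imwrite("pics/w1c.png",cv2.resize(im[165:310,285:405],None,fx=4,fy=4,interpolation=cv2.INTER_CUBIC))
E
```

```text
(no output)
```

View pics/w1c.png

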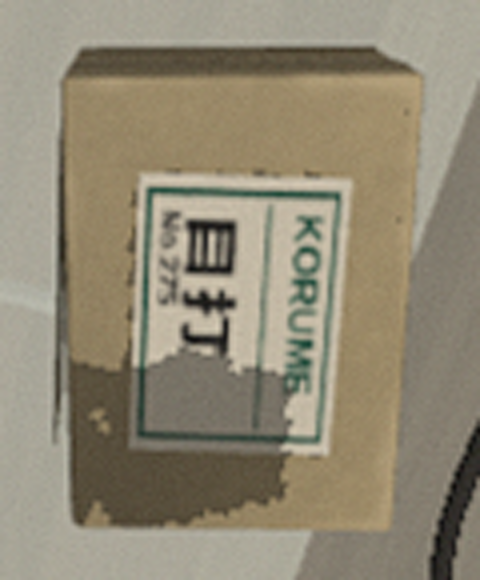

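View pics/top1.png

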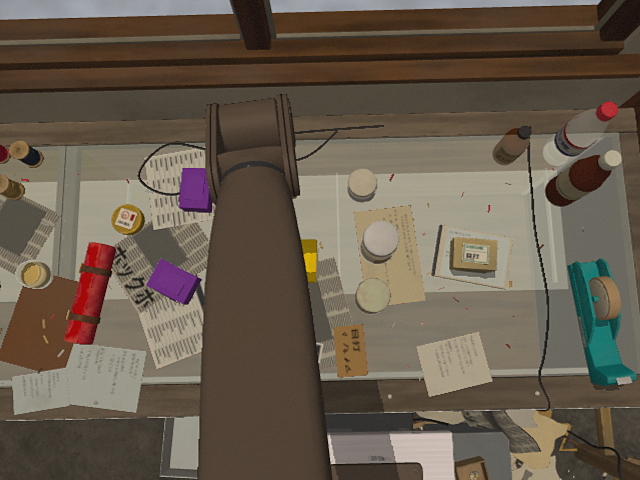

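```bash
cat >> h.py <<'E'
def tool(s):
    R=Rn.from_quat(s["tcp_rot"]).as_matrix(); return s["eef_pos"],R
def goto(s,xy,z,ang):
    "tool-frame shift (mm) and rz (deg) to reach xy,z with tool x at ang deg; tilt info"
    p,R=tool(s); d=R.T@(np.array([xy[0],xy[1],z])-p)*1000
    a=np.degrees(np.arctan2(R[1,0],R[0,0])); rz=-((ang-a+90)%180-90)
    print("shift",np.round(d,1),"ang",round(a,2),"rz",round(rz,2),"tilt",np.round(R[:2,2],4))
E
python3 - <<'E'
from h import *
from plant import get_state
s=get_state();d=cam("wrist");a=(d["intrinsics"],d["R"],d["t"]);s=get_state()
print(s["eef_pos"],s["contact_force"])
r=rect([(65,78),(420,72),(390,528),(75,522)],.042,(285,165),4,*a);print(r)
goto(s,r[0],.174,16); goto(s,(.6422,.184),.174,16)
E
```

```text
[0.62860075 0.17631632 0.30966855] [ 0.95166681 -0.55248534  0.29273707]
(array([0.6517, 0.1845]), [(0.0614, 15.7), (0.0873, 106.4)])
shift [ 24.   -1.7 135.7] ang 15.74 rz -0.26 tilt [0.0034 0.0004]
shift [ 14.7  -3.8 135.7] ang 15.74 rz -0.26 tilt [0.0034 0.0004]
```

```bash
python3 - <<'E'
from h import *
from plant import get_state
s=get_state();print(s["eef_pos"]);d=cam("wrist");im=d["frame"][:,:,::-1]
print(get_state()["eef_pos"],d["t"].tolist())
np.savez("w2.npz",K=d["intrinsics"],R=d["R"],t=d["t"])
cv2.imwrite("pics/w2c.png",cv2.resize(im[165:310,285:405],None,fx=4,fy=4,interpolation=cv2.INTER_CUBIC))
E
```

```text
[0.62860075 0.17631632 0.30966855]
[0.62874923 0.17631945 0.31066212] [-0.6544941043476643, -0.010996081925615764, 0.2886846825563179]
```

View pics/w2c.png

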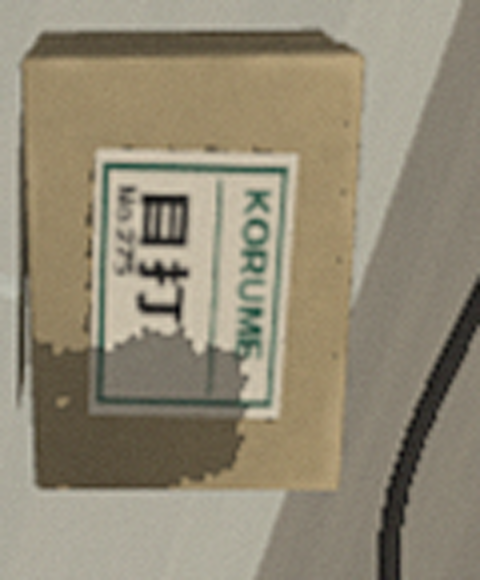

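```bash
python3 - <<'E'
from h import *
from plant import get_state
s=get_state();d=np.load("w2.npz")
r=rect([(24,60),(362,55),(338,488),(36,488)],.042,(285,165),4,d["K"],d["R"],d["t"]);print(r)
goto(s,r[0],.174,16)
E
```

```text
(array([0.6434, 0.1869]), [(0.0588, 16.1), (0.0831, 106.2)])
shift [ 16.3  -6.3 136.7] ang 15.74 rz -0.26 tilt [0.0052 0.0006]
```

```bash
python3 -m jog '[{"grip":0,"x":8,"y":-2.5,"z":20,"rx":0,"ry":0,"rz":-0.3},{"grip":0,"x":7.5,"y":-2.5,"z":20,"rx":0,"ry":0,"rz":0},{"grip":0,"x":0,"y":0,"z":20,"rx":0,"ry":0,"rz":0},{"grip":0,"x":0,"y":0,"z":20,"rx":0,"ry":0,"rz":0},{"grip":0,"x":0,"y":0,"z":0,"rx":0,"ry":0,"rz":0},{"grip":0,"x":0,"y":0,"z":0,"rx":0,"ry":0,"rz":0},{"grip":0,"x":0,"y":0,"z":0,"rx":0,"ry":0,"rz":0}]'
python3 - <<'E'
from h import *
from plant import get_state
s=get_state();goto(s,(.643,.1855),.174,16.1);d=cam("wrist");cv2.imwrite("pics/w3.png",d["frame"][:,:,::-1])
E
```

```text
time: 3.53
eef_pos: [0.6427, 0.1854, 0.2303]
tcp_rot: [0.99, 0.14, 0.002, 0.0]
contact_force: [-0.1, 0.3, 0.2]
opening: 1.002
shift [ 0.1 -0.  56.3] ang 16.04 rz -0.06 tilt [0.0046 0.0006]
```

View pics/w3.png

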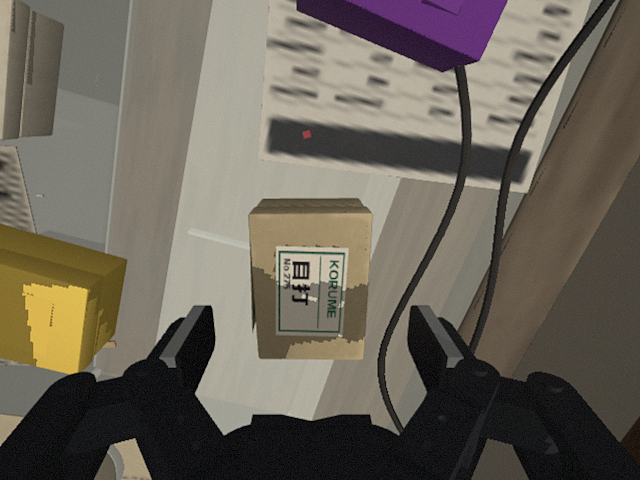

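```bash
python3 -m jog '[{"grip":0,"x":0,"y":0,"z":19,"rx":0,"ry":0,"rz":0},{"grip":0,"x":0,"y":0,"z":19,"rx":0,"ry":0,"rz":0},{"grip":0,"x":0,"y":0,"z":18,"rx":0,"ry":0,"rz":0},{"grip":0,"x":0,"y":0,"z":0,"rx":0,"ry":0,"rz":0},{"grip":0,"x":0,"y":0,"z":0,"rx":0,"ry":0,"rz":0}]' 40
python3 - <<'E'
from h import *
from plant import get_state
s=get_state();goto(s,(.643,.1855),.174,16.1);d=cam("wrist");cv2.imwrite("pics/w4.png",d["frame"][:,:,::-1])
d=cam("scene");cv2.imwrite("pics/s4.png",cv2.resize(d["frame"][180:330,180:380,::-1],None,fx=4,fy=4))
E
```

```text
time: 4.0
eef_pos: [0.642, 0.1854, 0.1718]
tcp_rot: [0.99, 0.14, 0.0, 0.0]
contact_force: [0.8, -0.3, 0.1]
opening: 1.0
shift [ 1.   0.2 -2.2] ang 16.05 rz -0.05 tilt [0.0002 0.    ]
```

View pics/w4.png

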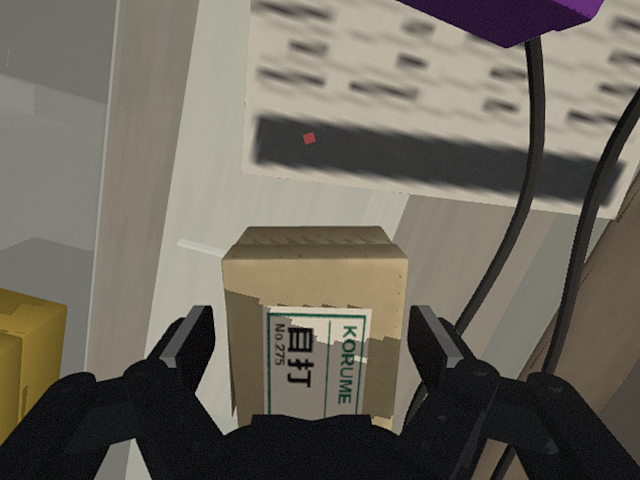

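View pics/s4.png

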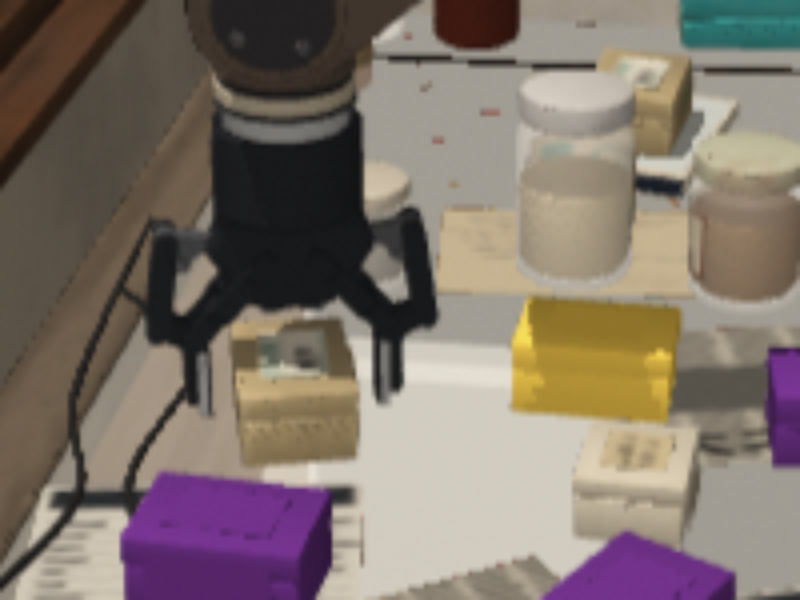

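```bash
python3 -m jog '[{"grip":0,"x":0.5,"y":0,"z":3,"rx":0,"ry":0,"rz":0},{"grip":0,"x":0,"y":0,"z":0,"rx":0,"ry":0,"rz":0},{"grip":1,"x":0,"y":0,"z":0,"rx":0,"ry":0,"rz":0},{"grip":1,"x":0,"y":0,"z":0,"rx":0,"ry":0,"rz":0},{"grip":1,"x":0,"y":0,"z":0,"rx":0,"ry":0,"rz":0},{"grip":1,"x":0,"y":0,"z":0,"rx":0,"ry":0,"rz":0},{"grip":1,"x":0,"y":0,"z":0,"rx":0,"ry":0,"rz":0}]' 40
python3 - <<'E'
from h import *
from plant import get_state
s=get_state();goto(s,(.643,.1855),.174,16.1);d=cam("wrist");cv2.imwrite("pics/w5.png",d["frame"][:,:,::-1])
E
```

```text
time: 4.68
eef_pos: [0.6426, 0.1856, 0.1688]
tcp_rot: [0.99, 0.14, 0.001, -0.0]
contact_force: [-0.3, 0.6, 3.3]
opening: 0.713
shift [ 0.3  0.2 -5.2] ang 16.05 rz -0.05 tilt [0.0011 0.0002]
```

View pics/w5.png

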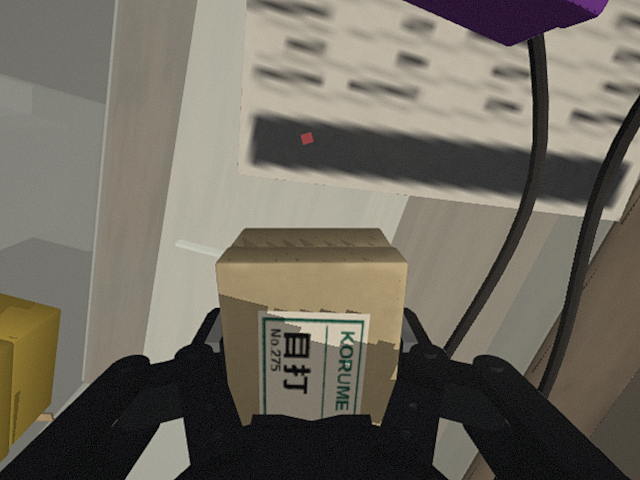

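```bash
cat >> h.py <<'E'
def rows(s,xy,ang,N):
    "constant planar row x,y,rz repeated N times reaching xy with tool x at ang"
    p,R=tool(s); a=np.degrees(np.arctan2(R[1,0],R[0,0])); da=((ang-a+90)%180-90)/N
    M=np.zeros((2,2))
    for i in range(N):
        t=np.radians(a+da*i); M+=np.array([[np.cos(t),np.sin(t)],[np.sin(t),-np.cos(t)]])
    v=np.linalg.solve(M,(np.array(xy)-p[:2])*1000); print("x,y",np.round(v,2),"rz",round(-da,3),"N",N)
E
python3 -m jog '[{"grip":1,"x":0,"y":0,"z":-10,"rx":0,"ry":0,"rz":0},{"grip":1,"x":0,"y":0,"z":-25,"rx":0,"ry":0,"rz":0},{"grip":1,"x":0,"y":0,"z":-32,"rx":0,"ry":0,"rz":0},{"grip":1,"x":0,"y":0,"z":-32,"rx":0,"ry":0,"rz":0},{"grip":1,"x":0,"y":0,"z":-32,"rx":0,"ry":0,"rz":0},{"grip":1,"x":0,"y":0,"z":-32,"rx":0,"ry":0,"rz":0},{"grip":1,"x":0,"y":0,"z":-12,"rx":0,"ry":0,"rz":0},{"grip":1,"x":0,"y":0,"z":0,"rx":0,"ry":0,"rz":0}]'
python3 - <<'E'
from h import *
from plant import get_state
s=get_state();goto(s,(.643,.1855),.174,16.1);rows(s,(.4913,-.2119),-5.05,14)
d=cam("wrist");cv2.imwrite("pics/w6.png",d["frame"][:,:,::-1])
E
```

```text
time: 5.4
eef_pos: [0.643, 0.1857, 0.3478]
tcp_rot: [0.99, 0.14, 0.004, 0.0]
contact_force: [0.4, -0.0, -1.2]
opening: 0.713
shift [-1.500e+00 -1.000e-01  1.738e+02] ang 16.05 rz -0.05 tilt [0.008 0.001]
x,y [-13.95  27.2 ] rz 1.507 N 14
```

View pics/w6.png

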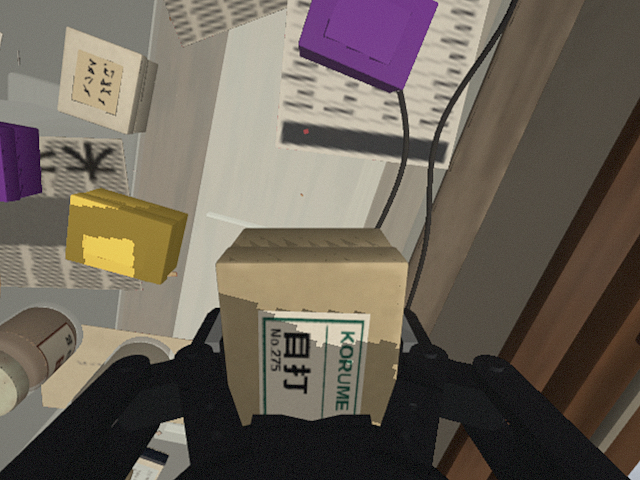

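The wrist view shows the carton held without slip, with its top face at (217–407, 262). I'll carry it across.

```bash
python3 -m jog '[{"grip":1,"x":-14,"y":27,"z":0,"rx":0,"ry":0,"rz":1.5},{"grip":1,"x":-14,"y":27,"z":0,"rx":0,"ry":0,"rz":1.5},{"grip":1,"x":-14,"y":27,"z":0,"rx":0,"ry":0,"rz":1.5},{"grip":1,"x":-14,"y":27,"z":0,"rx":0,"ry":0,"rz":1.5},{"grip":1,"x":-14,"y":27,"z":0,"rx":0,"ry":0,"rz":1.5},{"grip":1,"x":-14,"y":27,"z":0,"rx":0,"ry":0,"rz":1.5},{"grip":1,"x":-14,"y":27,"z":0,"rx":0,"ry":0,"rz":1.5},{"grip":1,"x":-14,"y":27,"z":0,"rx":0,"ry":0,"rz":1.5}]'
python3 -m jog '[{"grip":1,"x":-14,"y":27,"z":0,"rx":0,"ry":0,"rz":1.5},{"grip":1,"x":-14,"y":27,"z":0,"rx":0,"ry":0,"rz":1.5},{"grip":1,"x":-14,"y":27,"z":0,"rx":0,"ry":0,"rz":1.5},{"grip":1,"x":-14,"y":27,"z":0,"rx":0,"ry":0,"rz":1.5},{"grip":1,"x":-14,"y":27,"z":0,"rx":0,"ry":0,"rz":1.5},{"grip":1,"x":-14,"y":27,"z":0,"rx":0,"ry":0,"rz":1.5},{"grip":1,"x":0,"y":0,"z":0,"rx":0,"ry":0,"rz":0},{"grip":1,"x":0,"y":0,"z":0,"rx":0,"ry":0,"rz":0}]'
python3 - <<'E'
from h import *
from plant import get_state
s=get_state();goto(s,(.4913,-.2119),.172+.056,-5.05)
for n in("wrist","top","scene"):
    d=cam(n);cv2.imwrite(f"pics/{n}7.png",d["frame"][:,:,::-1])
E
```

```text
time: 6.12
eef_pos: [0.5712, -0.0483, 0.3389]
tcp_rot: [0.999, 0.035, -0.003, -0.001]
contact_force: [0.1, -1.3, -0.6]
opening: 0.712
time: 6.78
eef_pos: [0.4884, -0.2102, 0.3397]
tcp_rot: [0.999, -0.045, -0.003, -0.002]
contact_force: [-0.7, 0.4, -1.3]
opening: 0.708
shift [  3.6   1.8 111.7] ang -5.13 rz -0.08 tilt [-0.0048  0.0036]
```

View pics/wrist7.png

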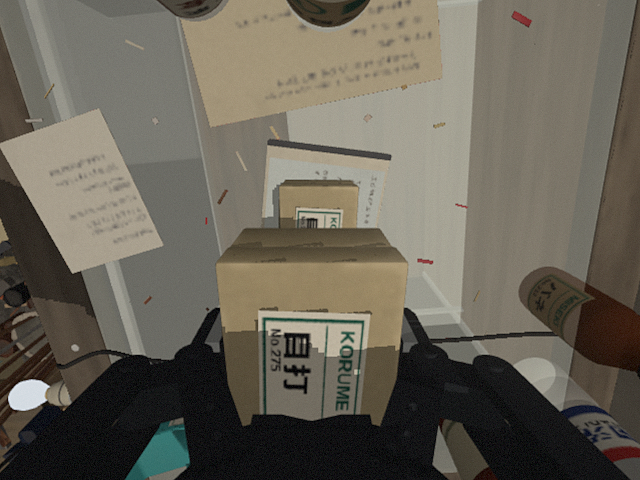

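View pics/scene7.png

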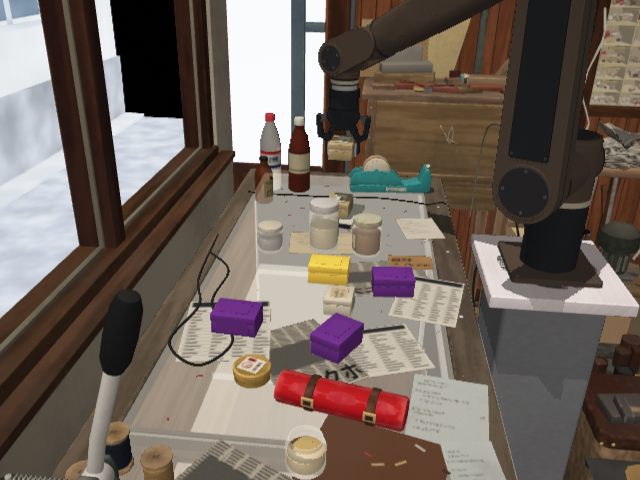

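View pics/top7.png

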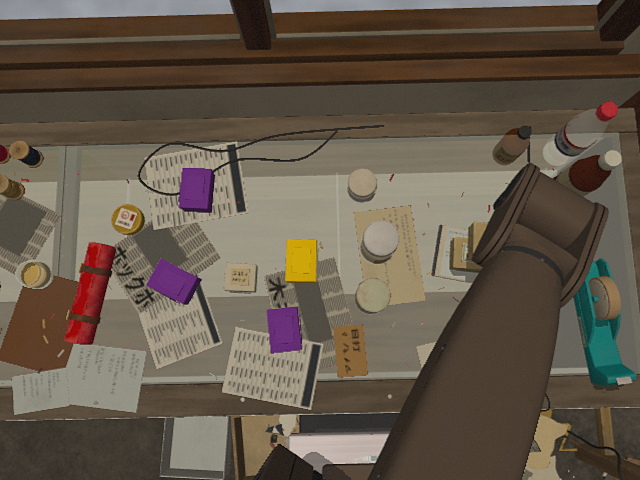

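```bash
python3 -m jog '[{"grip":1,"x":1,"y":0.5,"z":20,"rx":0,"ry":0,"rz":0},{"grip":1,"x":1,"y":0.5,"z":20,"rx":0,"ry":0,"rz":0},{"grip":1,"x":0,"y":0,"z":20,"rx":0,"ry":0,"rz":0},{"grip":1,"x":0,"y":0,"z":20,"rx":0,"ry":0,"rz":0},{"grip":1,"x":0,"y":0,"z":10,"rx":0,"ry":0,"rz":0},{"grip":1,"x":0,"y":0,"z":0,"rx":0,"ry":0,"rz":0},{"grip":1,"x":0,"y":0,"z":0,"rx":0,"ry":0,"rz":0},{"grip":1,"x":0,"y":0,"z":0,"rx":0,"ry":0,"rz":0}]'
python3 - <<'E'
from h import *
from plant import get_state
s=get_state();goto(s,(.4913,-.2119),.2248,-5.05)
for n in("wrist","scene"):
    d=cam(n);cv2.imwrite(f"pics/{n}8.png",d["frame"][:,:,::-1])
    if n=="scene": cv2.imwrite(f"pics/s8c.png",cv2.resize(d["frame"][130:230,280:430,::-1],None,fx=5,fy=5,interpolation=cv2.INTER_CUBIC))
E
```

```text
time: 7.6
eef_pos: [0.4924, -0.2106, 0.2543]
tcp_rot: [0.999, -0.043, 0.001, 0.001]
contact_force: [-0.1, 0.3, -0.3]
opening: 0.71
shift [-1.   1.4 29.5] ang -4.91 rz 0.14 tilt [ 0.0017 -0.0011]
```

View pics/wrist8.png

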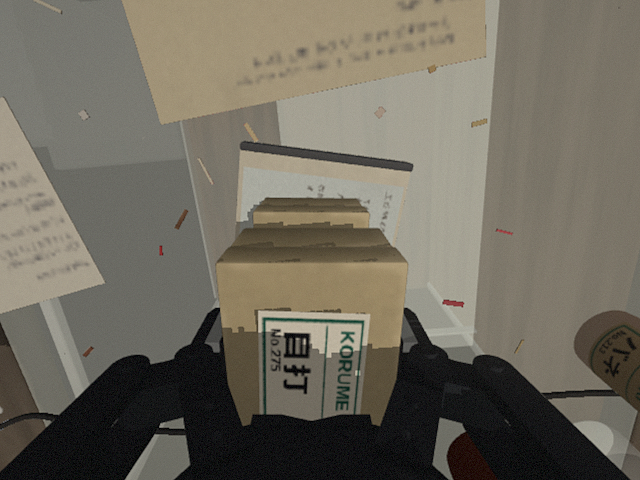

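View pics/s8c.png

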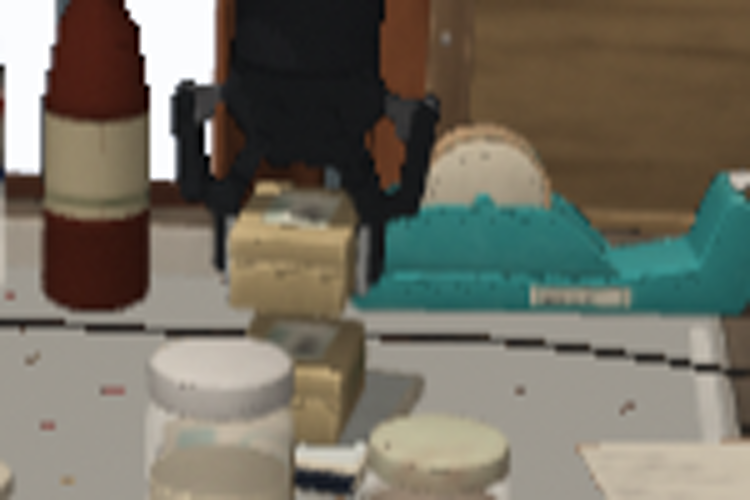

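```bash
python3 - <<'E'
from h import *
im=cv2.imread("pics/wrist8.png")
cv2.imwrite("pics/w8c.png",cv2.resize(im[190:280,205:420],None,fx=3.7,fy=3.7,interpolation=cv2.INTER_CUBIC))
E
```

```text
(no output)
```

View pics/w8c.png

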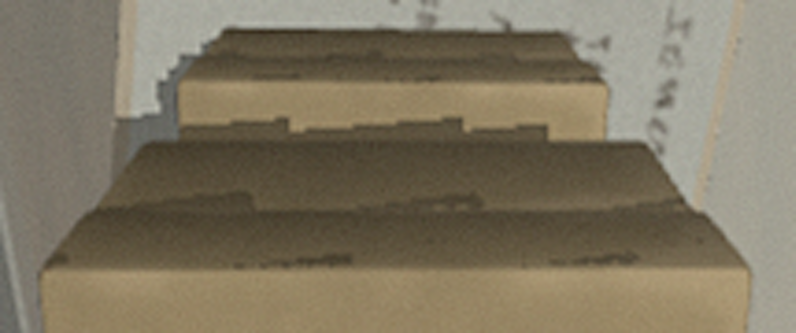

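```bash
python3 - <<'E'
from h import *
from plant import get_state
d=cam("wrist");a=(d["intrinsics"],d["R"],d["t"]);s=get_state();p,R=tool(s);print(p)
for n,z,(l,r) in [("base",.056,((179,83),(606,83))),("held",p[2]-.1688+.042,((42,268),(750,268)))]:
    L=ray(crop(l,(205,190),3.7),z,*a);Q=ray(crop(r,(205,190),3.7),z,*a)
    m=(L+Q)/2-p[:2]; print(n,L,Q,"w",np.hypot(*(Q-L)),"ang",np.degrees(np.arctan2(*(Q-L)[::-1])),"tool mid mm",1000*R[:2,:2].T@m)
E
```

```text
[ 0.49223857 -0.21088832  0.25463936]
base [ 0.4672773  -0.16757769] [ 0.52600129 -0.17265971] w 0.05894347126814596 ang -4.946092782668141 tool mid mm [  0.87149374 -40.99713888]
held [ 0.46763292 -0.16566183] [ 0.52629041 -0.17076147] w 0.058878753861146146 ang -4.968757214242708 tool mid mm [  1.02835005 -42.92486997]
```

```bash
python3 -m jog '[{"grip":1,"x":0,"y":1.9,"z":8,"rx":0,"ry":0,"rz":0},{"grip":1,"x":0,"y":0,"z":8,"rx":0,"ry":0,"rz":0},{"grip":1,"x":0,"y":0,"z":8,"rx":0,"ry":0,"rz":0},{"grip":1,"x":0,"y":0,"z":2,"rx":0,"ry":0,"rz":0},{"grip":1,"x":0,"y":0,"z":0,"rx":0,"ry":0,"rz":0},{"grip":1,"x":0,"y":0,"z":0,"rx":0,"ry":0,"rz":0},{"grip":1,"x":0,"y":0,"z":0,"rx":0,"ry":0,"rz":0}]'
python3 -m jog '[{"grip":1,"x":0,"y":0,"z":1,"rx":0,"ry":0,"rz":0},{"grip":1,"x":0,"y":0,"z":0,"rx":0,"ry":0,"rz":0},{"grip":1,"x":0,"y":0,"z":0,"rx":0,"ry":0,"rz":0}]'
python3 -m jog '[{"grip":1,"x":0,"y":0,"z":1,"rx":0,"ry":0,"rz":0},{"grip":1,"x":0,"y":0,"z":0,"rx":0,"ry":0,"rz":0},{"grip":1,"x":0,"y":0,"z":0,"rx":0,"ry":0,"rz":0}]'
```

```text
time: 8.33
eef_pos: [0.4916, -0.2127, 0.2272]
tcp_rot: [0.999, -0.043, 0.0, 0.0]
contact_force: [-0.3, -0.6, -2.1]
opening: 0.711
time: 8.58
eef_pos: [0.4916, -0.2126, 0.2263]
tcp_rot: [0.999, -0.043, 0.0, 0.0]
contact_force: [-0.5, 0.5, -1.3]
opening: 0.712
time: 8.83
eef_pos: [0.4915, -0.2125, 0.2251]
tcp_rot: [0.999, -0.043, -0.0, -0.0]
contact_force: [-0.4, -0.2, -1.3]
opening: 0.712
```

```bash
python3 -m jog '[{"grip":1,"x":0,"y":0,"z":1,"rx":0,"ry":0,"rz":0},{"grip":1,"x":0,"y":0,"z":0,"rx":0,"ry":0,"rz":0},{"grip":1,"x":0,"y":0,"z":0,"rx":0,"ry":0,"rz":0}]'
python3 - <<'E'
from h import *
for n in("wrist","scene"):
    d=cam(n);cv2.imwrite(f"pics/{n}9.png",d["frame"][:,:,::-1])
    if n=="scene": cv2.imwrite(f"pics/s9c.png",cv2.resize(d["frame"][150:230,290:390,::-1],None,fx=6,fy=6,interpolation=cv2.INTER_CUBIC))
E
```

```text
time: 9.08
eef_pos: [0.4916, -0.2126, 0.2242]
tcp_rot: [0.999, -0.043, 0.0, 0.0]
contact_force: [0.4, 0.5, -1.6]
opening: 0.711
```

View pics/s9c.png

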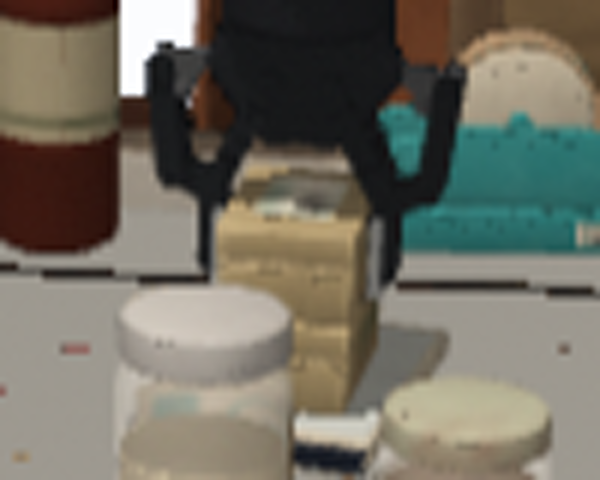

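View pics/wrist9.png

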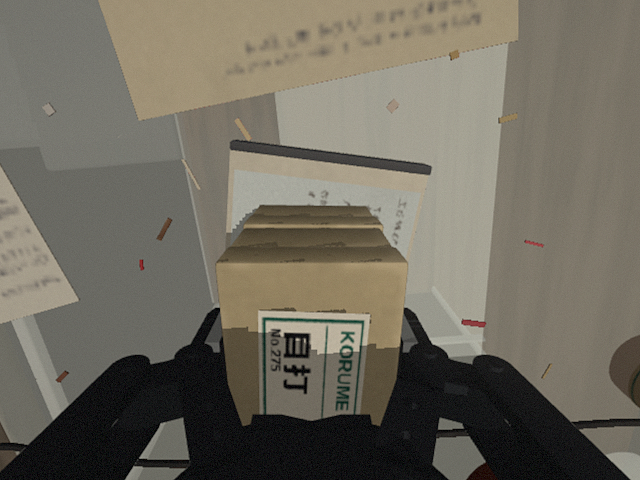

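```bash
python3 -m jog '[{"grip":1,"x":0,"y":0,"z":1,"rx":0,"ry":0,"rz":0},{"grip":1,"x":0,"y":0,"z":0,"rx":0,"ry":0,"rz":0},{"grip":1,"x":0,"y":0,"z":0,"rx":0,"ry":0,"rz":0}]'
python3 -m jog '[{"grip":1,"x":0,"y":0,"z":1,"rx":0,"ry":0,"rz":0},{"grip":1,"x":0,"y":0,"z":0,"rx":0,"ry":0,"rz":0},{"grip":1,"x":0,"y":0,"z":0,"rx":0,"ry":0,"rz":0}]'
python3 - <<'E'
from h import *
d=cam("wrist");cv2.imwrite("pics/w10c.png",cv2.resize(d["frame"][190:280,205:420,::-1],None,fx=3.7,fy=3.7,interpolation=cv2.INTER_CUBIC))
E
```

```text
time: 9.43
eef_pos: [0.4918, -0.2127, 0.2242]
tcp_rot: [0.999, -0.043, -0.0, 0.0]
contact_force: [-1.6, 1.5, 5.6]
opening: 0.712
time: 9.68
eef_pos: [0.4919, -0.2128, 0.2242]
tcp_rot: [0.999, -0.043, -0.0, -0.0]
contact_force: [-4.7, 2.8, 10.3]
opening: 0.709
```

View pics/w10c.png

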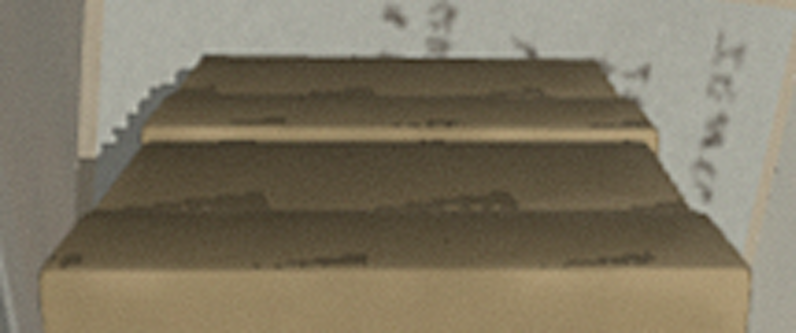

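```bash
python3 - <<'E'
from h import *
from plant import get_state
d=cam("wrist");a=(d["intrinsics"],d["R"],d["t"]);s=get_state();p,R=tool(s);print(p)
for n,z,(l,r) in [("base",.056,((143,129),(656,129))),("heldbot",.058,((138,142),(655,142))),("held",.098,((42,268),(750,268)))]:
    L=ray(crop(l,(205,190),3.7),z,*a);Q=ray(crop(r,(205,190),3.7),z,*a)
    m=(L+Q)/2-p[:2]; print(n,"w",np.hypot(*(Q-L)),"ang",np.degrees(np.arctan2(*(Q-L)[::-1])),"tool mid mm",1000*R[:2,:2].T@m)
E
```

```text
[ 0.49191617 -0.21274062  0.22423383]
base w 0.05871157641209779 ang -4.905023728992163 tool mid mm [  0.90711099 -43.33351257]
heldbot w 0.05851205246237103 ang -4.904441903963277 tool mid mm [  0.56151285 -42.3736437 ]
held w 0.05850340852864354 ang -4.898588666187675 tool mid mm [  0.44887761 -43.33887187]
```

Edges are flush within about 1 mm. I'll unload the press, open and rise.

```bash
python3 -m jog '[{"grip":1,"x":0,"y":0,"z":-1.5,"rx":0,"ry":0,"rz":0},{"grip":1,"x":0,"y":0,"z":0,"rx":0,"ry":0,"rz":0},{"grip":0.15,"x":0,"y":0,"z":0,"rx":0,"ry":0,"rz":0},{"grip":0,"x":0,"y":0,"z":0,"rx":0,"ry":0,"rz":0},{"grip":0,"x":0,"y":0,"z":0,"rx":0,"ry":0,"rz":0},{"grip":0,"x":0,"y":0,"z":0,"rx":0,"ry":0,"rz":0},{"grip":0,"x":0,"y":0,"z":0,"rx":0,"ry":0,"rz":0}]'
python3 - <<'E'
from h import *
d=cam("wrist");cv2.imwrite("pics/w11.png",d["frame"][:,:,::-1])
E
```

```text
time: 10.37
eef_pos: [0.4915, -0.2126, 0.2234]
tcp_rot: [0.999, -0.043, -0.0, -0.0]
contact_force: [0.4, -0.2, 0.3]
opening: 0.999
```

View pics/w11.png

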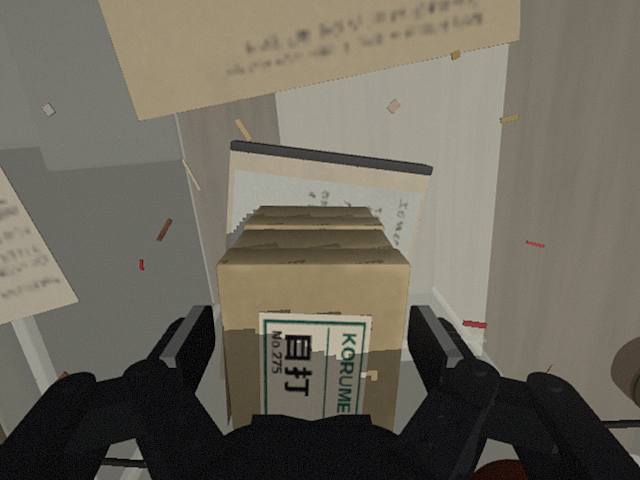

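The fingers stand clear at both sides and the stack is unmoved. I'll rise.

```bash
python3 -m jog '[{"grip":0,"x":0,"y":0,"z":-15,"rx":0,"ry":0,"rz":0},{"grip":0,"x":0,"y":0,"z":-25,"rx":0,"ry":0,"rz":0},{"grip":0,"x":0,"y":0,"z":-32,"rx":0,"ry":0,"rz":0},{"grip":0,"x":0,"y":0,"z":-32,"rx":0,"ry":0,"rz":0},{"grip":0,"x":0,"y":0,"z":-28,"rx":0,"ry":0,"rz":0},{"grip":0,"x":0,"y":0,"z":0,"rx":0,"ry":0,"rz":0},{"grip":0,"x":0,"y":0,"z":0,"rx":0,"ry":0,"rz":0}]'
python3 - <<'E'
from h import *
from plant import get_state
s=get_state();rows(s,(.450,.235),-3,14)
d=cam("wrist");cv2.imwrite("pics/w12.png",d["frame"][:,:,::-1])
d=cam("top");cv2.imwrite("pics/t12.png",d["frame"][:,:,::-1])
E
```

```text
time: 11.0
eef_pos: [0.492, -0.2128, 0.3581]
tcp_rot: [0.999, -0.043, 0.002, 0.001]
contact_force: [0.6, 0.7, -0.6]
opening: 1.003
x,y [ -5.25 -31.7 ] rz -0.139 N 14
```

View pics/w12.png

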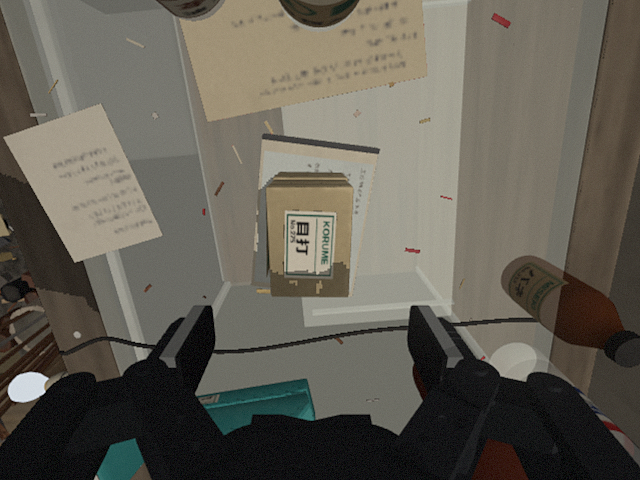

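```bash
python3 -m jog '[{"grip":0,"x":-5,"y":-32,"z":0,"rx":0,"ry":0,"rz":-0.15},{"grip":0,"x":-5,"y":-32,"z":0,"rx":0,"ry":0,"rz":-0.15},{"grip":0,"x":-5,"y":-32,"z":0,"rx":0,"ry":0,"rz":-0.15},{"grip":0,"x":-5,"y":-32,"z":0,"rx":0,"ry":0,"rz":-0.15},{"grip":0,"x":-5,"y":-32,"z":0,"rx":0,"ry":0,"rz":-0.15},{"grip":0,"x":-5,"y":-32,"z":0,"rx":0,"ry":0,"rz":-0.15},{"grip":0,"x":-5,"y":-32,"z":0,"rx":0,"ry":0,"rz":-0.15},{"grip":0,"x":-5,"y":-32,"z":0,"rx":0,"ry":0,"rz":-0.15}]'
python3 -m jog '[{"grip":0,"x":-5,"y":-32,"z":0,"rx":0,"ry":0,"rz":-0.15},{"grip":0,"x":-5,"y":-32,"z":0,"rx":0,"ry":0,"rz":-0.15},{"grip":0,"x":-5,"y":-32,"z":0,"rx":0,"ry":0,"rz":-0.15},{"grip":0,"x":-5,"y":-32,"z":10,"rx":0,"ry":0,"rz":-0.15},{"grip":0,"x":-5,"y":-32,"z":20,"rx":0,"ry":0,"rz":-0.15},{"grip":0,"x":-5,"y":-31,"z":20,"rx":0,"ry":0,"rz":-0.15},{"grip":0,"x":0,"y":0,"z":0,"rx":0,"ry":0,"rz":0},{"grip":0,"x":0,"y":0,"z":0,"rx":0,"ry":0,"rz":0}]'
python3 -m jog '[{"grip":0,"x":0,"y":0,"z":0,"rx":0,"ry":0,"rz":0},{"grip":0,"x":0,"y":0,"z":0,"rx":0,"ry":0,"rz":0}]'
python3 - <<'E'
from h import *
from plant import get_state
d=cam("wrist");s=get_state();print(s["eef_pos"]);im=d["frame"][:,:,::-1]
np.savez("w13.npz",K=d["intrinsics"],R=d["R"],t=d["t"])
cv2.imwrite("pics/w13.png",im)
d=cam("top");np.savez("t13.npz",K=d["intrinsics"],R=d["R"],t=d["t"]);cv2.imwrite("pics/t13c.png",cv2.resize(d["frame"][220:295,428:524,::-1],None,fx=6,fy=6,interpolation=cv2.INTER_CUBIC))
E
```

```text
time: 11.77
eef_pos: [0.4704, 0.0473, 0.3534]
tcp_rot: [0.999, -0.033, -0.002, -0.0]
contact_force: [0.2, -0.6, 0.6]
opening: 1.004
time: 12.43
eef_pos: [0.4512, 0.2391, 0.302]
tcp_rot: [1.0, -0.023, -0.004, 0.001]
contact_force: [0.2, -0.5, 0.5]
opening: 1.006
time: 12.6
eef_pos: [0.4531, 0.2374, 0.3057]
tcp_rot: [1.0, -0.025, 0.0, 0.0]
contact_force: [0.6, 0.5, 0.8]
opening: 0.999
[0.45324168 0.23727588 0.30611932]
```

View pics/w13.png

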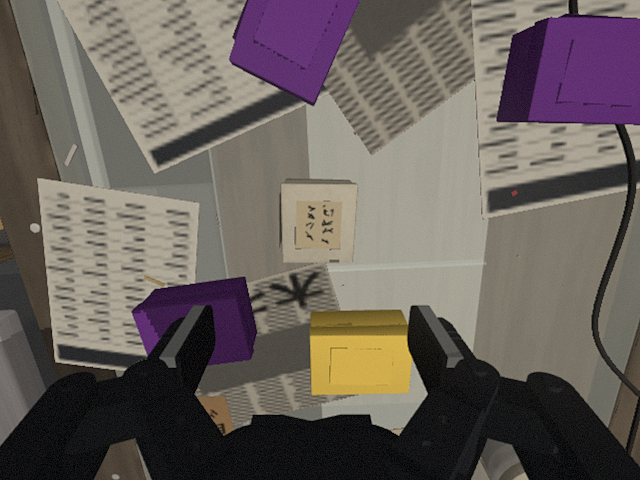

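View pics/t13c.png

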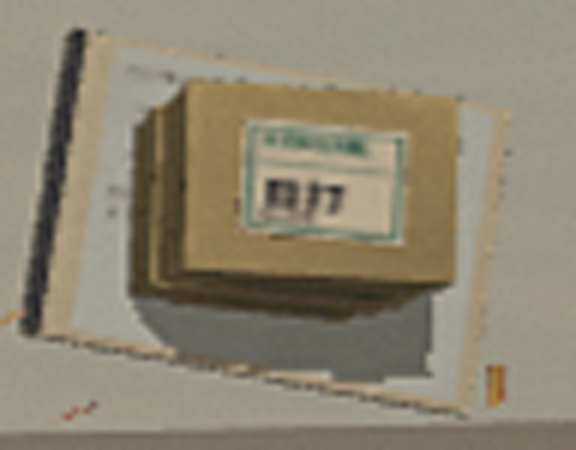

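```bash
python3 - <<'E'
from h import *
d=np.load("t13.npz");print("stack",rect([(188,83),(456,98),(452,283),(185,268)],.098,(428,220),6,d["K"],d["R"],d["t"]))
im=cv2.imread("pics/w13.png");cv2.imwrite("pics/w13c.png",cv2.resize(im[165:275,265:375],None,fx=5,fy=5,interpolation=cv2.INTER_CUBIC))
E
```

```text
stack (array([ 0.4911, -0.2125]), [(0.083, -94.6), (0.0585, -5.0)])
```

View pics/w13c.png

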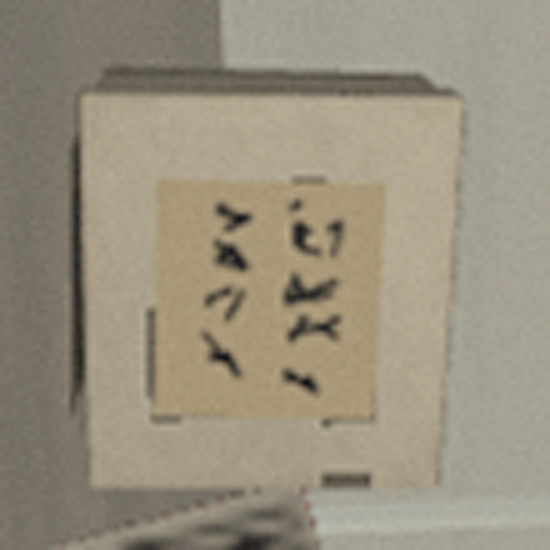

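Stack agrees with the base within about 1 mm.

```bash
python3 - <<'E'
from h import *
from plant import get_state
s=get_state();d=np.load("w13.npz");r=rect([(80,96),(460,98),(438,488),(92,486)],.036,(265,165),5,d["K"],d["R"],d["t"]);print(r)
goto(s,r[0],.167,-2.8); goto(s,(.4584,.2481),.167,-3)
E
```

```text
(array([0.4595, 0.2515]), [(0.0533, -3.2), (0.0594, 86.8)])
shift [  5.3 -14.5 139.3] ang -2.96 rz -0.16 tilt [0.0014 0.0003]
shift [  4.3 -11.1 139.3] ang -2.96 rz 0.04 tilt [0.0014 0.0003]
```

```bash
python3 -m jog '[{"grip":0,"x":2.4,"y":-6.4,"z":20,"rx":0,"ry":0,"rz":0},{"grip":0,"x":2.4,"y":-6.4,"z":20,"rx":0,"ry":0,"rz":0},{"grip":0,"x":0,"y":0,"z":20,"rx":0,"ry":0,"rz":0},{"grip":0,"x":0,"y":0,"z":15,"rx":0,"ry":0,"rz":0},{"grip":0,"x":0,"y":0,"z":0,"rx":0,"ry":0,"rz":0},{"grip":0,"x":0,"y":0,"z":0,"rx":0,"ry":0,"rz":0},{"grip":0,"x":0,"y":0,"z":0,"rx":0,"ry":0,"rz":0}]'
python3 - <<'E'
from h import *
from plant import get_state
d=cam("wrist");s=get_state();goto(s,(.459,.2498),.174,-3);im=d["frame"][:,:,::-1]
cv2.imwrite("pics/w14.png",im)
E
```

```text
time: 13.28
eef_pos: [0.459, 0.2504, 0.232]
tcp_rot: [1.0, -0.025, 0.001, -0.0]
contact_force: [0.3, 0.3, 0.0]
opening: 0.998
shift [-0.2  0.8 58.3] ang -2.9 rz 0.1 tilt [0.003  0.0009]
```

View pics/w14.png

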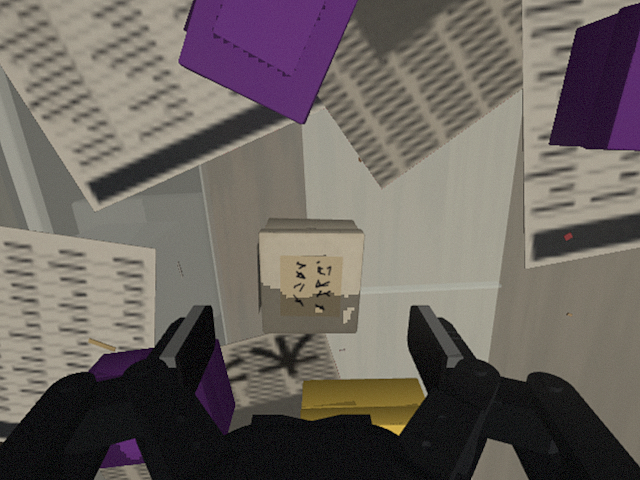

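```bash
python3 -m jog '[{"grip":0,"x":0,"y":0,"z":19,"rx":0,"ry":0,"rz":0},{"grip":0,"x":0,"y":0,"z":19,"rx":0,"ry":0,"rz":0},{"grip":0,"x":0,"y":0,"z":18,"rx":0,"ry":0,"rz":0},{"grip":0,"x":0,"y":0,"z":0,"rx":0,"ry":0,"rz":0},{"grip":0,"x":0,"y":0,"z":0,"rx":0,"ry":0,"rz":0},{"grip":0,"x":0,"y":0,"z":0,"rx":0,"ry":0,"rz":0}]'
python3 - <<'E'
from h import *
from plant import get_state
d=cam("wrist");s=get_state();goto(s,(.459,.2498),.174,-3);im=d["frame"][:,:,::-1]
cv2.imwrite("pics/w15.png",im)
E
```

```text
time: 13.83
eef_pos: [0.459, 0.251, 0.1763]
tcp_rot: [1.0, -0.025, 0.001, -0.0]
contact_force: [0.2, -0.7, 0.8]
opening: 0.998
shift [-0.   1.2  2.5] ang -2.85 rz 0.15 tilt [0.0034 0.001 ]
```

View pics/w15.png

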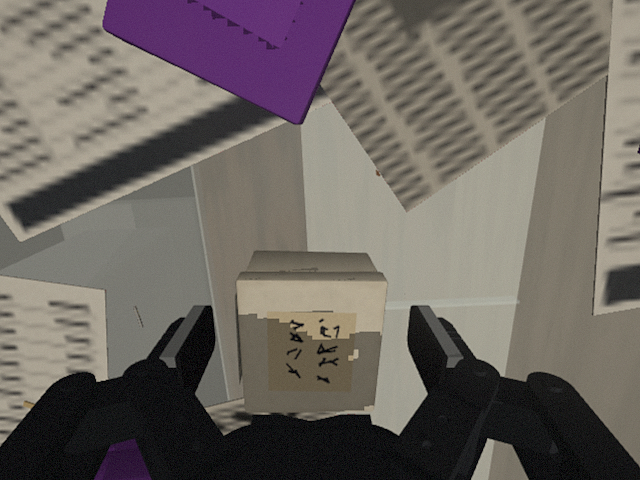

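```bash
python3 -m jog '[{"grip":0,"x":0,"y":0.5,"z":2.5,"rx":0,"ry":0,"rz":0},{"grip":0,"x":0,"y":0,"z":0,"rx":0,"ry":0,"rz":0},{"grip":1,"x":0,"y":0,"z":0,"rx":0,"ry":0,"rz":0},{"grip":1,"x":0,"y":0,"z":0,"rx":0,"ry":0,"rz":0},{"grip":1,"x":0,"y":0,"z":0,"rx":0,"ry":0,"rz":0},{"grip":1,"x":0,"y":0,"z":0,"rx":0,"ry":0,"rz":0},{"grip":1,"x":0,"y":0,"z":0,"rx":0,"ry":0,"rz":0},{"grip":1,"x":0,"y":0,"z":0,"rx":0,"ry":0,"rz":0}]' 40
python3 -m jog '[{"grip":1,"x":0,"y":0,"z":-10,"rx":0,"ry":0,"rz":0},{"grip":1,"x":0,"y":0,"z":-20,"rx":0,"ry":0,"rz":0},{"grip":1,"x":0,"y":0,"z":0,"rx":0,"ry":0,"rz":0},{"grip":1,"x":0,"y":0,"z":0,"rx":0,"ry":0,"rz":0}]'
python3 - <<'E'
from h import *
from plant import get_state
d=cam("wrist");s=get_state();goto(s,(.459,.2498),.174,-3);im=d["frame"][:,:,::-1]
cv2.imwrite("pics/w16.png",im)
d=cam("scene");cv2.imwrite("pics/s16c.png",cv2.resize(d["frame"][200:350,250:450,::-1],None,fx=4,fy=4,interpolation=cv2.INTER_CUBIC))
E
```

```text
time: 14.55
eef_pos: [0.4584, 0.2504, 0.1726]
tcp_rot: [1.0, -0.025, 0.0, -0.0]
contact_force: [-0.3, -0.2, 4.2]
opening: 0.647
time: 14.88
eef_pos: [0.4584, 0.2504, 0.2029]
tcp_rot: [1.0, -0.025, 0.001, -0.0]
contact_force: [-0.9, -0.1, -1.4]
opening: 0.651
shift [ 1.1  0.3 28. ] ang -2.85 rz 0.15 tilt [0.0002 0.0001]
```

View pics/w16.png

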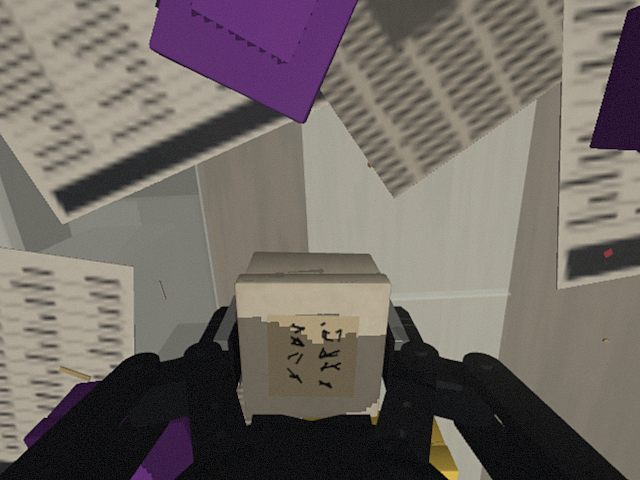

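View pics/s16c.png

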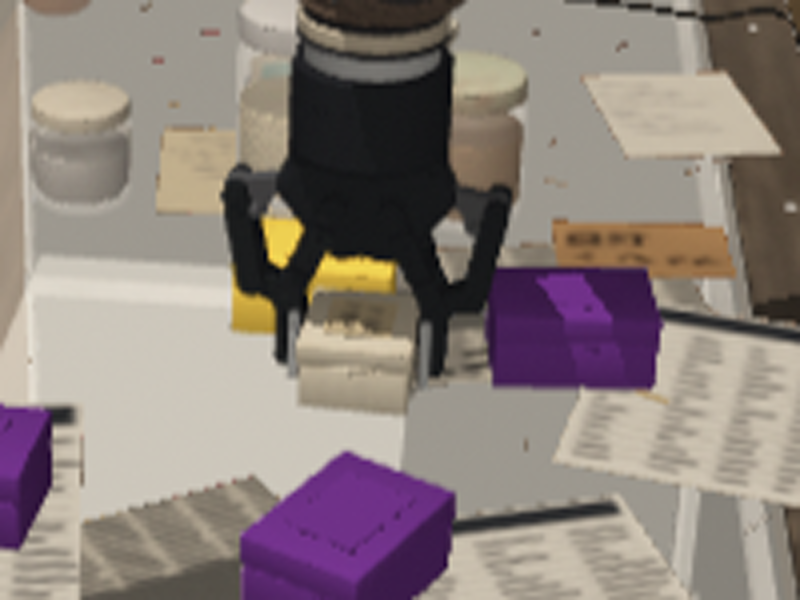

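```bash
python3 - <<'E'
from h import *
from plant import get_state
d=cam("wrist");s=get_state();p,R=tool(s);a=(d["intrinsics"],d["R"],d["t"])
z=.036+p[2]-.1726
im=d["frame"][:,:,::-1];cv2.imwrite("pics/w17c.png",cv2.resize(im[240:430,220:410],None,fx=3,fy=3,interpolation=cv2.INTER_CUBIC))
r=rect([(237,281),(389,279),(380,416),(245,418)],z,(0,0),1,*a);print(r, 1000*R[:2,:2].T@(r[0]-p[:2]))
E
```

```text
(array([0.4586, 0.2519]), [(0.0535, -1.8), (0.0606, 87.1)]) [ 0.97394493 -1.92110185]
```

View pics/w17c.png

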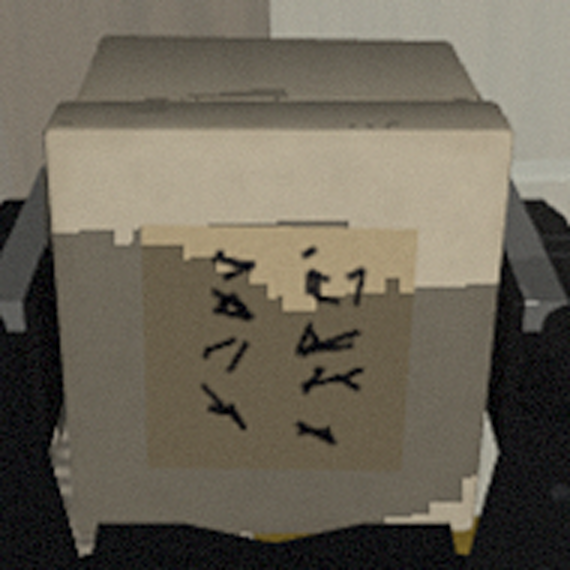

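```bash
python3 -m jog '[{"grip":1,"x":0,"y":0,"z":-25,"rx":0,"ry":0,"rz":0},{"grip":1,"x":0,"y":0,"z":-32,"rx":0,"ry":0,"rz":0},{"grip":1,"x":0,"y":0,"z":-32,"rx":0,"ry":0,"rz":0},{"grip":1,"x":0,"y":0,"z":-32,"rx":0,"ry":0,"rz":0},{"grip":1,"x":0,"y":0,"z":-22,"rx":0,"ry":0,"rz":0},{"grip":1,"x":0,"y":0,"z":0,"rx":0,"ry":0,"rz":0},{"grip":1,"x":0,"y":0,"z":0,"rx":0,"ry":0,"rz":0},{"grip":1,"x":0,"y":0,"z":0,"rx":0,"ry":0,"rz":0}]'
python3 - <<'E'
from h import *
from plant import get_state
s=get_state();rows(s,(.4916,-.2126),-4.9,16)
E
```

```text
time: 15.7
eef_pos: [0.4574, 0.25, 0.3427]
tcp_rot: [1.0, -0.025, -0.002, 0.001]
contact_force: [-0.4, -0.8, -2.4]
opening: 0.648
x,y [ 4.05 28.71] rz 0.128 N 16
```

```bash
python3 -m jog '[{"grip":1,"x":4,"y":28.7,"z":0,"rx":0,"ry":0,"rz":0.13},{"grip":1,"x":4,"y":28.7,"z":0,"rx":0,"ry":0,"rz":0.13},{"grip":1,"x":4,"y":28.7,"z":0,"rx":0,"ry":0,"rz":0.13},{"grip":1,"x":4,"y":28.7,"z":0,"rx":0,"ry":0,"rz":0.13},{"grip":1,"x":4,"y":28.7,"z":0,"rx":0,"ry":0,"rz":0.13},{"grip":1,"x":4,"y":28.7,"z":0,"rx":0,"ry":0,"rz":0.13},{"grip":1,"x":4,"y":28.7,"z":0,"rx":0,"ry":0,"rz":0.13},{"grip":1,"x":4,"y":28.7,"z":0,"rx":0,"ry":0,"rz":0.13}]'
python3 -m jog '[{"grip":1,"x":4,"y":28.7,"z":0,"rx":0,"ry":0,"rz":0.13},{"grip":1,"x":4,"y":28.7,"z":0,"rx":0,"ry":0,"rz":0.13},{"grip":1,"x":4,"y":28.7,"z":0,"rx":0,"ry":0,"rz":0.13},{"grip":1,"x":4,"y":28.7,"z":0,"rx":0,"ry":0,"rz":0.13},{"grip":1,"x":4,"y":28.7,"z":0,"rx":0,"ry":0,"rz":0.13},{"grip":1,"x":4,"y":28.7,"z":0,"rx":0,"ry":0,"rz":0.13},{"grip":1,"x":4,"y":28.7,"z":0,"rx":0,"ry":0,"rz":0.13},{"grip":1,"x":4,"y":28.7,"z":0,"rx":0,"ry":0,"rz":0.13}]'
python3 -m jog '[{"grip":1,"x":0,"y":0,"z":0,"rx":0,"ry":0,"rz":0},{"grip":1,"x":0,"y":0,"z":0,"rx":0,"ry":0,"rz":0},{"grip":1,"x":0,"y":0,"z":0,"rx":0,"ry":0,"rz":0},{"grip":1,"x":0,"y":0,"z":0,"rx":0,"ry":0,"rz":0}]'
python3 - <<'E'
from h import *
from plant import get_state
s=get_state();goto(s,(.4916,-.2126),.281,-4.9)
d=cam("wrist");cv2.imwrite("pics/w18.png",d["frame"][:,:,::-1])
E
```

```text
time: 16.37
eef_pos: [0.4759, 0.0179, 0.3419]
tcp_rot: [0.999, -0.034, -0.003, -0.0]
contact_force: [0.0, -0.2, -1.5]
opening: 0.65
time: 17.03
eef_pos: [0.4905, -0.2133, 0.3416]
tcp_rot: [0.999, -0.043, -0.003, -0.002]
contact_force: [0.9, 0.7, -0.8]
opening: 0.65
time: 17.37
eef_pos: [0.491, -0.2111, 0.3434]
tcp_rot: [0.999, -0.043, -0.001, -0.001]
contact_force: [0.0, -0.9, -1.9]
opening: 0.647
shift [ 0.9  1.5 62.4] ang -4.88 rz 0.02 tilt [-0.0026  0.0021]
```

View pics/w18.png

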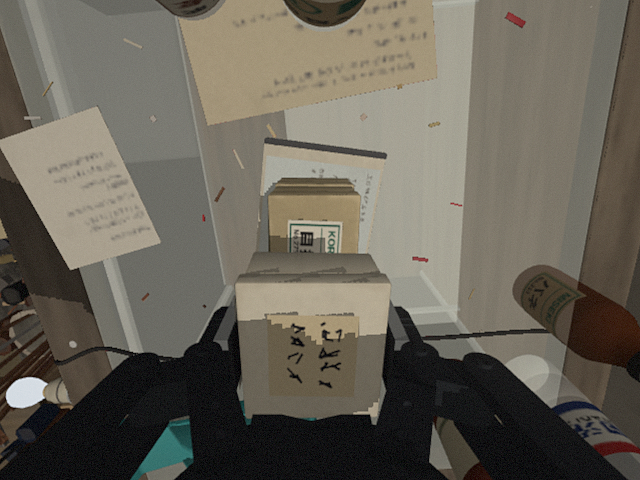

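Held squarely above the stack. I'll go down most of the way, then check.

```bash
python3 -m jog '[{"grip":1,"x":0.4,"y":0.7,"z":15,"rx":0,"ry":0,"rz":0},{"grip":1,"x":0.4,"y":0.7,"z":15,"rx":0,"ry":0,"rz":0},{"grip":1,"x":0,"y":0,"z":12,"rx":0,"ry":0,"rz":0},{"grip":1,"x":0,"y":0,"z":8,"rx":0,"ry":0,"rz":0},{"grip":1,"x":0,"y":0,"z":0,"rx":0,"ry":0,"rz":0},{"grip":1,"x":0,"y":0,"z":0,"rx":0,"ry":0,"rz":0},{"grip":1,"x":0,"y":0,"z":0,"rx":0,"ry":0,"rz":0},{"grip":1,"x":0,"y":0,"z":0,"rx":0,"ry":0,"rz":0}]'
python3 - <<'E'
from h import *
from plant import get_state
s=get_state();goto(s,(.4916,-.2126),.281,-4.9)
d=cam("wrist");np.savez("w19.npz",K=d["intrinsics"],R=d["R"],t=d["t"]);cv2.imwrite("pics/w19c.png",cv2.resize(d["frame"][180:300,205:420,::-1],None,fx=3.7,fy=3.7,interpolation=cv2.INTER_CUBIC))
E
```

```text
time: 18.08
eef_pos: [0.4924, -0.2138, 0.2962]
tcp_rot: [0.999, -0.043, 0.001, 0.001]
contact_force: [-0.9, -0.9, -1.5]
opening: 0.644
shift [-0.9 -1.1 15.2] ang -4.93 rz -0.03 tilt [ 0.0016 -0.0011]
```

View pics/w19c.png

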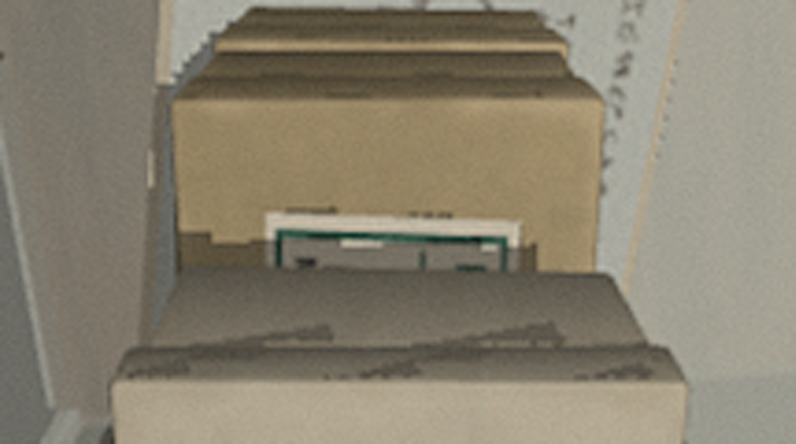

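```bash
python3 - <<'E'
from h import *
from plant import get_state
d=np.load("w19.npz");a=(d["K"],d["R"],d["t"]);s=get_state();p,R=tool(s);print(p)
for n,z,h,(l,r) in [("stack",.098,41.5,((173,100),(603,100))),("small",p[2]-.1726+.036,30,((112,383),(686,383)))]:
    L=ray(crop(l,(205,180),3.7),z,*a);Q=ray(crop(r,(205,180),3.7),z,*a)
    m=1000*R[:2,:2].T@((L+Q)/2-p[:2]); m[1]+=h; print(n,"w",np.hypot(*(Q-L)),"ang",np.degrees(np.arctan2(*(Q-L)[::-1])),"tool centre mm",m)
E
```

```text
[ 0.49233144 -0.21381697  0.29614855]
stack w 0.058857432186713396 ang -4.92486599996327 tool centre mm [-0.03711079 -2.53616744]
small w 0.05370127928423538 ang -4.946069428311901 tool centre mm [ 1.13050218 -1.12140161]
```

```bash
python3 -m jog '[{"grip":1,"x":-1.2,"y":-1.4,"z":5,"rx":0,"ry":0,"rz":0},{"grip":1,"x":0,"y":0,"z":5,"rx":0,"ry":0,"rz":0},{"grip":1,"x":0,"y":0,"z":4,"rx":0,"ry":0,"rz":0},{"grip":1,"x":0,"y":0,"z":0,"rx":0,"ry":0,"rz":0},{"grip":1,"x":0,"y":0,"z":0,"rx":0,"ry":0,"rz":0},{"grip":1,"x":0,"y":0,"z":0,"rx":0,"ry":0,"rz":0},{"grip":1,"x":0,"y":0,"z":0,"rx":0,"ry":0,"rz":0},{"grip":1,"x":0,"y":0,"z":0,"rx":0,"ry":0,"rz":0}]'
python3 - <<'E'
from h import *
from plant import get_state
s=get_state();goto(s,(.4916,-.2126),.281,-4.9)
d=cam("wrist");np.savez("w20.npz",K=d["intrinsics"],R=d["R"],t=d["t"]);cv2.imwrite("pics/w20c.png",cv2.resize(d["frame"][180:300,205:420,::-1],None,fx=3.7,fy=3.7,interpolation=cv2.INTER_CUBIC))
d=cam("scene");cv2.imwrite(f"pics/s20c.png",cv2.resize(d["frame"][140:260,240:400,::-1],None,fx=5,fy=5,interpolation=cv2.INTER_CUBIC))
E
```

```text
time: 18.8
eef_pos: [0.491, -0.2122, 0.2813]
tcp_rot: [0.999, -0.043, 0.0, 0.0]
contact_force: [-0.8, -0.5, -2.8]
opening: 0.651
shift [0.6 0.3 0.3] ang -4.94 rz -0.04 tilt [ 0.0004 -0.0003]
```

View pics/w20c.png

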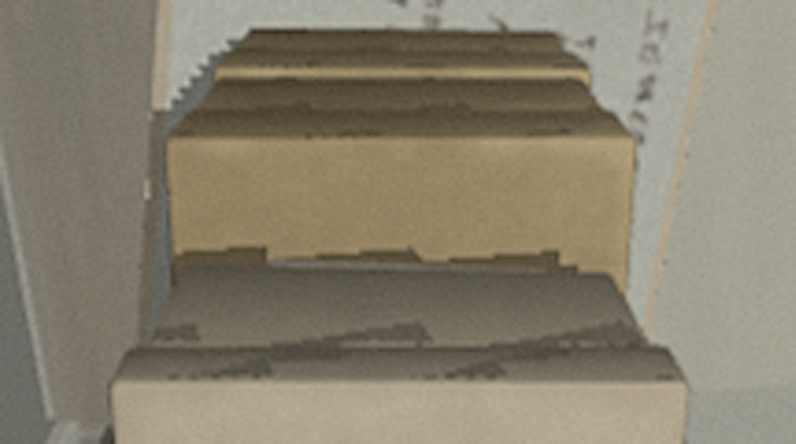

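View pics/s20c.png

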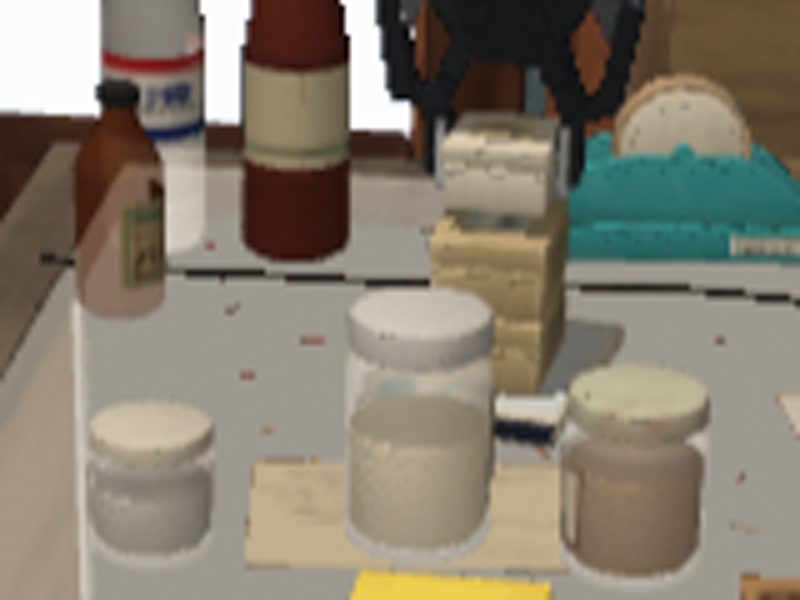

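```bash
python3 - <<'E'
from h import *
from plant import get_state
d=cam("scene");K,R,t=d["intrinsics"],np.array(d["R"]),np.array(d["t"])
def pr(X):
    c=K@(R@np.array(X)+t);uv=c[:2]/c[2];return np.round((uv-[240,140]+.5)*5-.5,1)
c=np.array([.4917,-.2112]);a=np.radians(-4.94);ux=np.array([np.cos(a),np.sin(a)]);uy=np.array([-np.sin(a),np.cos(a)])
for z in(.104,.109,.114): print("small",z,[pr([*(c+sx*.0275*ux+.0305*uy),z]) for sx in(1,-1)])
for z in(.098,.056): print("large",z,[pr([*(c+sx*.030*ux+.042*uy),z]) for sx in(1,-1)])
d=np.load("w20.npz");a=(d["K"],d["R"],d["t"]);s=get_state();p,R=tool(s)
for n,z,h,(l,r) in [("stack",.098,41.5,((167,140),(633,140))),("small",p[2]-.1726+.036,30,((110,383),(687,383)))]:
    L=ray(crop(l,(205,180),3.7),z,*a);Q=ray(crop(r,(205,180),3.7),z,*a)
    m=1000*R[:2,:2].T@((L+Q)/2-p[:2]); m[1]+=h; print(n,"w",np.hypot(*(Q-L)),"ang",np.degrees(np.arctan2(*(Q-L)[::-1])),m)
d=cam("scene");cv2.imwrite("pics/s21c.png",cv2.resize(d["frame"][158:200,318:360,::-1],None,fx=14,fy=14,interpolation=cv2.INTER_CUBIC))
d=cam("top");cv2.imwrite("pics/t21.png",d["frame"][:,:,::-1])
E
```

```text
small 0.104 [array([437.6, 219.8]), array([543.9, 228.5])]
small 0.109 [array([437.8, 210.5]), array([544.3, 219.2])]
small 0.114 [array([438.1, 201.3]), array([544.7, 209.9])]
large 0.098 [array([428.6, 237.9]), array([545.1, 247.6])]
large 0.056 [array([426.6, 314.8]), array([541.7, 324.8])]
stack w 0.058769334386703384 ang -4.9167933324236195 [ 1.29977421 -0.85463222]
small w 0.05402039780730006 ang -4.918584346107353 [ 0.9314739  -1.12290229]
```

View pics/s21c.png

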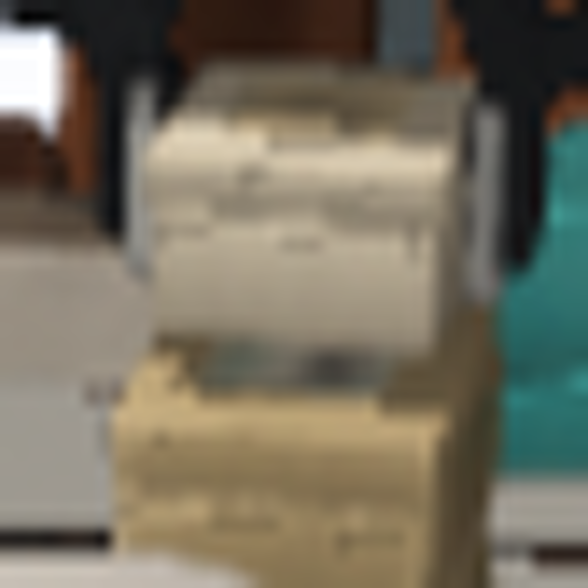

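View pics/t21.png

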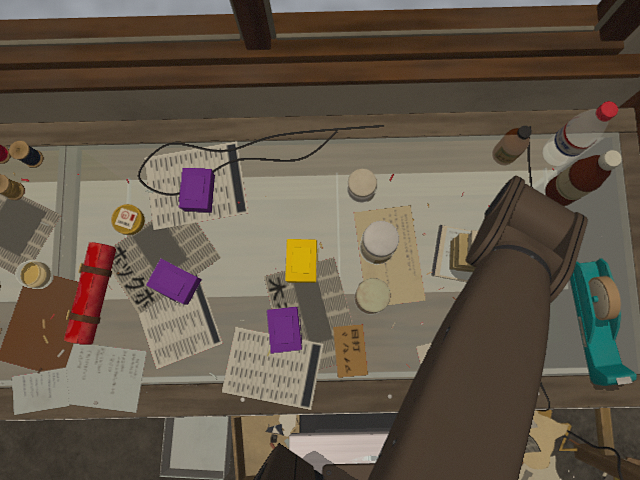

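Measured gap is about 10–11 mm and centring is within 1 mm. The jars are at the same pixels as at the start, so I'll hand it in.

```bash
python3 - <<'E'
from plant import get_state,sign_off
import numpy as np
s=get_state();print(s["time"],s["eef_pos"],np.abs(s["dq"]).max(),s["opening"],s["contact_force"]);print(sign_off())
E
```

```text
19.05 [ 0.4909277  -0.21214624  0.28117963] 0.0018284141524294848 0.6482965604102426 [-0.15898945  0.23564091 -0.76714933]
the job is handed in; nothing more can be done
None
```

The parcel is made up and handed in at about 19 s; the hand-in reports no verdict.

- **Large carton:** it was gripped across its 64 mm side, set on the bottom carton and released. The last checks showed the edges flush within about 1 mm, at the same angle (−4.9°).
- **Small carton:** it is held still over the stack, centred and square within about 1 mm and 0.1°. The gap is about 10–11 mm by tool height and by the scene camera.
- **Jars and bottom carton:** in the top view the jars stand where they started. Later views of the bottom carton showed no shift.

**Disagreements:** the wrist and top cameras differed by about 3 mm in y on both cartons on the counter. I used the mean for grasping and lined up over the stack with the wrist camera alone. The cartons also looked 3–5 mm smaller in the images than their stated sizes.

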